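# Wring a gauge block pack in the setting jig and check its height

## Task

Make up the setting pack in the grey jig: one after another, lay each steel gauge block that is out on the table onto the jig's seat or the block already there, a little back from the end stop, and slide it along face on face, under the lip, until it is fully home against the stop and square with the jig, so that all the blocks form one flush pack. Then draw the sprung height slide up by its black knob until its pointer is level with the top of the pack, keep it there for about two seconds, and let it back down to the bottom. Leave the white cup and the wooden rib alone.

Things in the scene. Friction and masses are not known exactly. Their poses are not given: they have to be found in the camera images.
- jig: Grey setting jig, fixed; place and yaw differ from start to start. Origin on the table under the middle of the pack's home place; x points along the slide direction to the end stop, z up. Foot plate 8 mm high, x -66 to +110 mm, y +-35 mm. Behind the stop is the gauge housing, x 63 to 97 mm, y +-22 mm, 96 mm high. The seat's front and sides are open.
- seat (a point): Middle of the top of the seat, a steel bar on the jig on which the blocks are stacked: x -40 to +40 mm, 34 mm wide, top 30 mm above the table. A block that is home has its centre straight above this point, its long side along the jig's x; k blocks reach k x 14 mm above it.
- lip (a point): Middle of the lip's underside, 105 mm above the table (five blocks reach 100 mm), jig x = +34 mm. The lip tops the end stop, a wall 44 mm wide with its face at jig x = +40 mm, and overhangs the pack from x = +28 to +40 mm, so blocks cannot be set straight down in place. Its top is 112 mm above the table.
- height_slide (a joint): Vertical sprung slide of the height gauge, m: 0 = at the bottom; grows as it is drawn up, to 0.080. Its value is the pointer's height above the seat: level with the top of n blocks at n x 14 mm (lines on the stop's edge mark 14, 28, 42, 56, 70 mm). A spring of 60 N/m, 2.4 N already at the bottom, pulls it back down when let go.
- knob (a point): Centre of the black round knob on top of the height slide, 24 mm in diameter and 34 mm high, on the jig at x = +80, y = 0; 131 mm above the table when the slide is down, moves with the slide. Below it is an aluminium crosshead, top 17 mm under this point.
- pointer (a point): Tip of the pointer of the height slide, beside the pack at x = +25, y = +29.5 mm of the jig; 30 mm above the table (level with the seat) when the slide is down.
- block1_centre (a point): Plain ground steel gauge block, 80 mm long (x), 36 mm wide (y), 14 mm thick (z), 0.25 kg, all blocks alike; the point is its centre. It lies flat on the table at the start (centre 7 mm up), in any yaw; either large face may be up. May be absent.
- block2_centre (a point): Plain ground steel gauge block, 80 mm long (x), 36 mm wide (y), 14 mm thick (z), 0.25 kg, all blocks alike; the point is its centre. It lies flat on the table at the start (centre 7 mm up), in any yaw; either large face may be up. May be absent.
- block3_centre (a point): Plain ground steel gauge block, 80 mm long (x), 36 mm wide (y), 14 mm thick (z), 0.25 kg, all blocks alike; the point is its centre. It lies flat on the table at the start (centre 7 mm up), in any yaw; either large face may be up. May be absent.
- block4_centre (a point): Plain ground steel gauge block, 80 mm long (x), 36 mm wide (y), 14 mm thick (z), 0.25 kg, all blocks alike; the point is its centre. It lies flat on the table at the start (centre 7 mm up), in any yaw; either large face may be up. May be absent.
- block5_centre (a point): Plain ground steel gauge block, 80 mm long (x), 36 mm wide (y), 14 mm thick (z), 0.25 kg, all blocks alike; the point is its centre. It lies flat on the table at the start (centre 7 mm up), in any yaw; either large face may be up. May be absent.
- plank_foot (a point): Foot of the near edge of the tall wooden plank that stands upright on the table, a fixed obstacle: from this point it runs 0.36 m back along world x, is 20 mm thick in y and 0.8 m high. Swing the arm from one side of it to the other in front of it.
- cup_centre (a point): White unglazed cup, a bystander, 68 mm wide and 76 mm high; the point is its centre.
- rib_centre (a point): Flat wooden rib, a bystander, 100 x 54 x 9 mm; the point is its centre.
There are look-alikes about, which are no part of the job. What is shaped like the part that bears block2_centre but blue is not meant.

How it is judged:
By the outcome, as a careful person would: the job done as asked, in the order asked, and still so for the second after the job is handed in, with the robot touching nothing.
Of block1, block2, block3, block4, block5 only 4 to 5 are there at a start; the rules pass over those that are not, and their reading is None.
At some moment in a run one of block1, block2, block3, block4, block5 may be knocked a few centimetres aside while the robot is not near it.
Once in a run the grip may slacken for a moment while it holds something.
It also fails if it takes over 208 s, if anything falls off the work surface, if the arm or the gripper's body presses on something with over 40 N, if the wrist force passes 120 N, or if a joint passes its speed limit or range.

## Robot

A 6-joint arm with a two-finger parallel gripper is mounted at the origin on a cart in front of the work surface, level with it; the furniture and walls round the work are solid. World frame = base frame: x ahead of the robot, y to its left, z up, the work surface at z = 0. Lengths are in m, angles in degrees, forces in N, time in s.
With the tool pointing down it reaches from about 0.3 to 0.75 m from the base axis. Payload 8.5 kg.
Tool frame: the origin (TCP) lies between the finger pads; the fingertips stand ahead of it and the grasp point (between the pads) lies 8 mm behind it (env.tcp_to_tips is the z of the fingertips in the tool frame, in m); z points along the fingers, x is the direction in which the jaws open and shut, and the axes are right-handed (so a half turn about z gives the same grasp; the last joint's range is limited). The gripper opens to 85 mm and grips with 20 to 120 N. Pads are 22 mm wide; open, the fingers measure 114 mm over their backs; the gripper's body (76 mm by 85 mm) begins 54 mm behind the grasp point. The pads swing forward as they close: fully open they stand 13 mm farther back than shut.
Start: joints at [51.778, 21.807, 74.336, -0, 83.858, -12.336], TCP at [0.24, 0.495, 0.242] pointing down, gripper open.
Joint ranges: [-178.18, 178.18], [-50.72, 133.34], [12.68, 142.11], [-81.47, 261.47], [9.98, 163.14], [-165.26, 165.26]. Speed limits (degrees/s): [136.94, 136.94, 180, 180, 180, 180].

## Interface

Orientations are given as a 3x3 rotation matrix whose columns are the frame's x, y, z axes.
In Python, from rig import observe, viewer, env gives the robot as it stands.
- The arm moves only by the tool jog_arm, never from a script. Its arguments are lists of equal length, an entry for each row: "dr": the turn, a rotation vector about the tool's x, y, z in rad, a list of three; "slide": the shift along the tool's x, y, z in m, a list of three; "gripper": the opening, from -1 (shut) to 1 (fully open), so that 0 is half open. In form: {"dr": [[rx, ry, rz], ...], "slide": [[dx, dy, dz], ...], "gripper": [gripper, ...]}. A call has exactly 10 rows; each row shifts and turns the commanded pose from where the row before left it, along the tool's axes as they then stand; what a row does not reach is not made up. A row lasts 1/10 s, in which the tool goes at most 50 mm and 8.59 degrees, less where a joint would pass 70% of its speed; a pose out of reach is approached as far as the arm can. A call is refused whole if a number of a shift passes 0.05 or a number of a turn 0.15, either way. A call with a gripper value outside its range is refused whole. The fingers move at their own pace and stop on an object; "force" is the grip in N (left out, the last holds). Time passes only in rows, so rows that do not move let the fingers close, or fill a call up. It gives the time, the measured TCP pose, the force and the opening at its end, in the units of the state.
- observe(): the state, without advancing time (a new reading comes with each control period).
- viewer.get_image(name): name is "scene" or "top"; returns a dict with "pixels" (480x640x3 uint8, blue, green, red), "camera_matrix" (3x3 intrinsics, pixels), "dist_coeffs" ([k1, k2, p1, p2, k3] as OpenCV has them; the pictures are not rectified), "R" (3x3) and "t" (3): a world point X has camera coordinates R X + t. Camera axes: x right, y down, z forward; pixel columns grow to the right and rows downward; lengths in m; the calibration is good to about 2 mm. A picture is of the moment at which its call begins. There is no depth.
- env.close_job(): hands the job in, once; it reports no verdict.
The state is a dict: "time_s": time; "q": joint angles; "qvel": joint speeds; "joint_efforts": joint torques, N m; "position": TCP position; "tool_rot": TCP orientation; "ft_force": force on the tool from outside, world axes, zero at the start; "wrist_torque": the same for the moment, N m; "grip_width": finger opening in m.
Only numpy, scipy, OpenCV 4.12 (cv2) and the standard library are available. Lean on these libraries where they do the work, as an engineer would, in place of code of your own. Each camera call takes 0.05 s, during which the arm holds its last target.

## Working session

There is one attempt and no reset: what is moved stays moved. The work goes in short steps, Python scripts to look and compute and a tool call to move; the robot and the scene stay as the last step left them, time stands still between calls to the robot, and variables do not carry over. Pictures are saved under pics/ and viewed, and the job is handed in when it is done.

Besides the shell and the picture viewer there is one more tool, called after "Request:" as name(argument=value, ...), one argument or row to a line, values as JSON. jog_arm: Moves the arm, as the interface text tells. Its arguments: {"type":"object","properties":{"dr":{"type":"array","items":{"type":"array","items":{"type":"number"}}},"slide":{"type":"array","items":{"type":"array","items":{"type":"number"}}},"gripper":{"type":"array","items":{"type":"number"}},"force":{"type":"number"}},"required":["dr","slide","gripper"]}

```bash
ls; mkdir -p pics; cat > h.py <<'E'
import numpy as np, cv2
from rig import observe, viewer, env
def grab(name,fn=None):
    d=viewer.get_image(name)
    if fn: cv2.imwrite('pics/'+fn,d['pixels'])
    return d
def ray(d,uv):
    K=np.array(d['camera_matrix'],float);dc=np.array(d['dist_coeffs'],float)
    R=np.array(d['R'],float);t=np.array(d['t'],float)
    p=cv2.undistortPoints(np.array(uv,float).reshape(-1,1,2),K,dc).reshape(-1,2)
    dirs=np.c_[p,np.ones(len(p))]@R
    return -R.T@t,dirs
def onz(d,uv,z):
    c,v=ray(d,uv)
    s=(z-c[2])/v[:,2]
    return c+s[:,None]*v
def proj(d,X):
    R=np.array(d['R'],float);t=np.array(d['t'],float)
    return cv2.projectPoints(np.array(X,float).reshape(-1,1,3),cv2.Rodrigues(R)[0],t,np.array(d['camera_matrix'],float),np.array(d['dist_coeffs'],float))[0].reshape(-1,2)
E
python3 - <<'E'
from h import *
o=observe()
for k,v in o.items(): print(k,np.round(v,4).tolist())
print(env.tcp_to_tips)
for n in('scene','top'):
    d=grab(n,n+'0.png'); print(n,np.round(-np.array(d['R']).T@np.array(d['t']),3),np.round(d['R'],2).tolist(),np.array(d['camera_matrix']).tolist())
E
```

```text
pics
time_s 0.0
q [51.7787, 21.8396, 74.3868, 0.0007, 83.8559, -12.3351]
qvel [0.004, 0.0346, 0.0197, 0.1777, -0.0258, 0.0571]
joint_efforts [0.0021, -44.8449, -23.1285, -0.0001, 0.0047, 0.0001]
position [0.2399, 0.4946, 0.2417]
tool_rot [[0.4366, 0.8997, -0.0009], [0.8997, -0.4366, -0.0011], [-0.0014, -0.0003, -1.0]]
ft_force [0.0156, -0.0698, 0.4829]
wrist_torque [-0.0308, -0.0007, -0.0285]
grip_width 0.0855
0.011
scene [-0.371 -0.665  1.2  ] [[0.56, -0.83, 0.02], [-0.59, -0.41, -0.7], [0.58, 0.38, -0.72]] [[503.9023884398015, 0.0, 326.3212346197557], [0.0, 503.9023884398015, 236.89748664727384], [0.0, 0.0, 1.0]]
top [-0.137  0.085  1.578] [[-0.28, -0.96, -0.01], [-0.87, 0.26, -0.42], [0.4, -0.11, -0.91]] [[596.2155588129626, 0.0, 319.8341066338111], [0.0, 596.2155588129626, 234.86831652431718], [0.0, 0.0, 1.0]]
```

View pics/scene0.png

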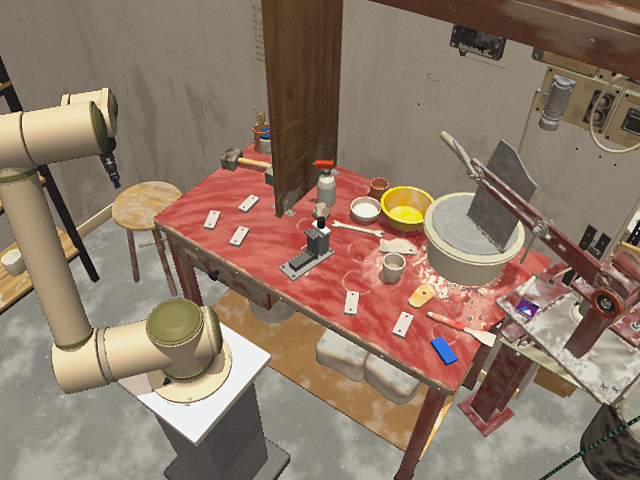

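View pics/top0.png

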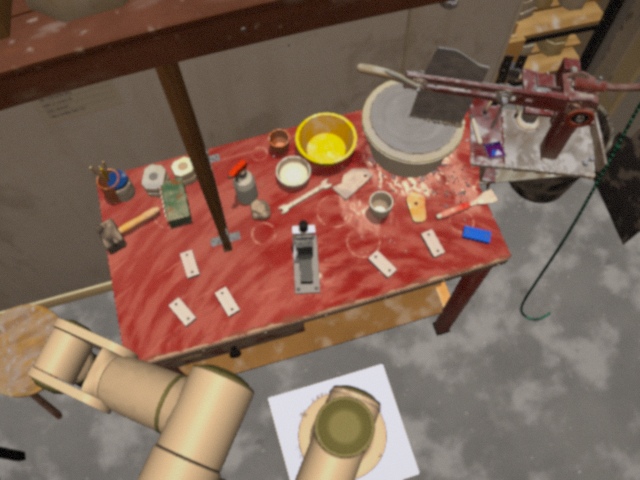

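```bash
python3 - <<'E'
from h import *
t=cv2.imread('pics/top0.png'); s=cv2.imread('pics/scene0.png')
a=cv2.resize(t[215:335,150:350],(800,480),interpolation=cv2.INTER_CUBIC)
cv2.imwrite('pics/z1.png',a)
a=cv2.resize(s[170:350,190:460],(800,533),interpolation=cv2.INTER_CUBIC)
cv2.imwrite('pics/z2.png',a)
E
```

```text
(no output)
```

View pics/z1.png

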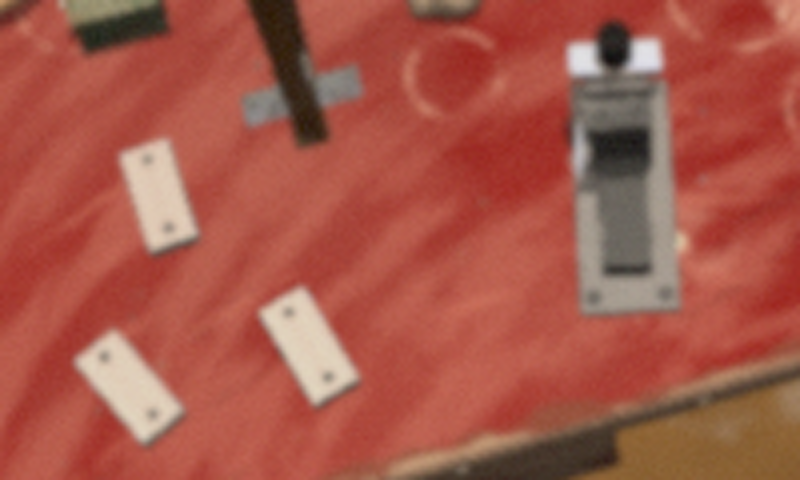

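View pics/z2.png

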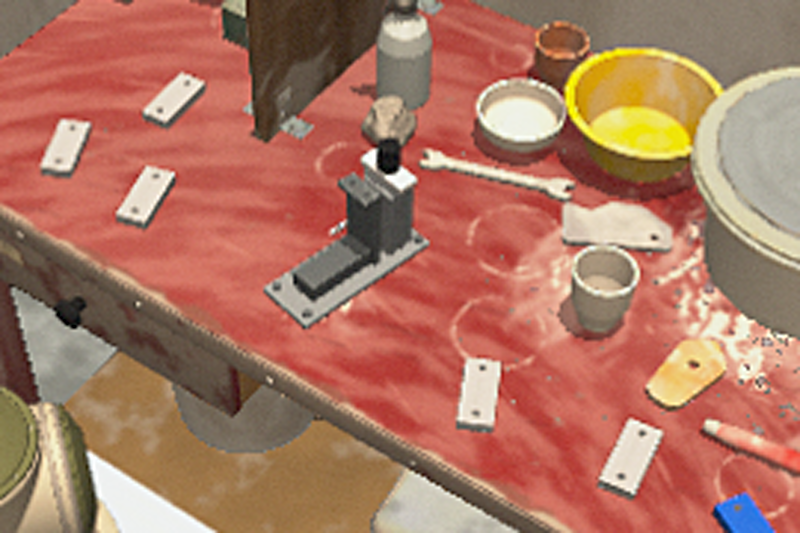

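```bash
cat >> h.py <<'E'
def blocks(d,z=0.014,verbose=True):
    hsv=cv2.cvtColor(d['pixels'],cv2.COLOR_BGR2HSV)
    m=((hsv[...,1]<75)&(hsv[...,2]>165)).astype(np.uint8)
    cs,_=cv2.findContours(m,cv2.RETR_EXTERNAL,cv2.CHAIN_APPROX_NONE)
    out=[]
    for c in cs:
        if cv2.contourArea(c)<60: continue
        P=onz(d,c.reshape(-1,2),z)[:,:2]*1000
        (cx,cy),(w,h),a=cv2.minAreaRect(P.astype(np.float32))
        if w>h: yaw=a
        else: yaw=a+90
        L,W=max(w,h),min(w,h)
        if 60<L<105 and 22<W<56 and 0<cx<1000:
            yaw=(yaw+90)%180-90
            out.append((cx,cy,yaw,L,W)); 
            if verbose: print('  x%.1f y%.1f yaw%.1f L%.1f W%.1f'%out[-1], c.reshape(-1,2).mean(0).round())
    return out
E
python3 - <<'E'
from h import *
for n in('scene','top'):
    d=grab(n); print(n); blocks(d)
    t=d['pixels'];hsv=cv2.cvtColor(t,cv2.COLOR_BGR2HSV)
    # jig mask: low sat, connected
    m=((hsv[...,1]<90)).astype(np.uint8)
    box={'scene':(180,290,270,345),'top':(215,300,285,330)}[n]
    r0,r1,c0,c1=box
    mm=np.zeros_like(m);mm[r0:r1,c0:c1]=m[r0:r1,c0:c1]
    cs,_=cv2.findContours(mm,cv2.RETR_EXTERNAL,cv2.CHAIN_APPROX_NONE)
    c=max(cs,key=cv2.contourArea)
    print(cv2.approxPolyDP(c,2,True).reshape(-1,2).tolist())
    cv2.drawContours(t,[c],-1,(0,255,0),1)
    cv2.imwrite(f'pics/j_{n}.png',cv2.resize(t[r0-10:r1+10,c0-20:c1+20],None,fx=5,fy=5,interpolation=cv2.INTER_NEAREST))
E
```

```text
scene
  x91.1 y-437.0 yaw50.9 L72.5 W32.9 [345. 426.]
  x450.7 y-883.0 yaw71.7 L67.3 W37.9 [566. 404.]
  x526.7 y-605.2 yaw-89.1 L87.1 W43.8 [481. 335.]
  x435.7 y-408.7 yaw7.0 L79.1 W36.1 [403. 324.]
  x417.4 y-247.3 yaw25.1 L80.2 W35.4 [351. 302.]
  x995.0 y-902.9 yaw71.4 L86.1 W44.7 [617. 274.]
  x167.0 y307.2 yaw59.9 L89.3 W46.2 [157. 271.]
  x434.8 y200.1 yaw16.1 L80.7 W35.1 [239. 235.]
  x441.7 y327.8 yaw25.9 L82.0 W36.5 [212. 219.]
  x697.1 y51.0 yaw39.7 L66.7 W34.2 [321. 209.]
  x576.2 y278.5 yaw5.3 L80.5 W33.8 [248. 202.]
  x825.8 y117.4 yaw35.3 L68.7 W52.3 [326. 182.]
[[334, 180], [317, 180], [317, 203], [312, 213], [318, 219], [312, 222], [312, 231], [309, 228], [304, 231], [308, 236], [307, 243], [301, 248], [308, 248], [279, 267], [292, 280], [304, 272], [307, 274], [310, 268], [334, 252], [328, 246], [330, 230], [323, 225], [329, 213], [328, 207], [334, 202]]
top
  x439.0 y324.3 yaw24.9 L79.8 W36.3 [182. 311.]
  x432.9 y197.3 yaw16.2 L79.0 W36.0 [227. 301.]
  x415.0 y-249.5 yaw24.8 L80.7 W35.8 [382. 264.]
  x573.2 y275.4 yaw5.2 L78.9 W35.7 [189. 263.]
  x433.7 y-411.0 yaw7.1 L79.6 W35.5 [433. 243.]
  x524.5 y-609.0 yaw-86.8 L85.6 W44.0 [485. 198.]
  x620.9 y-435.1 yaw40.7 L74.9 W31.5 [419. 186.]
  x637.6 y-754.5 yaw-21.1 L69.8 W34.7 [511. 157.]
  x628.0 y-1021.4 yaw-36.1 L91.3 W39.8 [584. 139.]
  x753.4 y-695.4 yaw-26.1 L86.0 W50.2 [477. 132.]
  x737.4 y-860.3 yaw55.6 L69.3 W48.0 [527. 123.]
[[302, 222], [291, 228], [294, 235], [295, 292], [318, 292], [320, 274], [316, 237], [312, 234], [315, 227], [313, 224], [307, 225]]
```

View pics/j_scene.png

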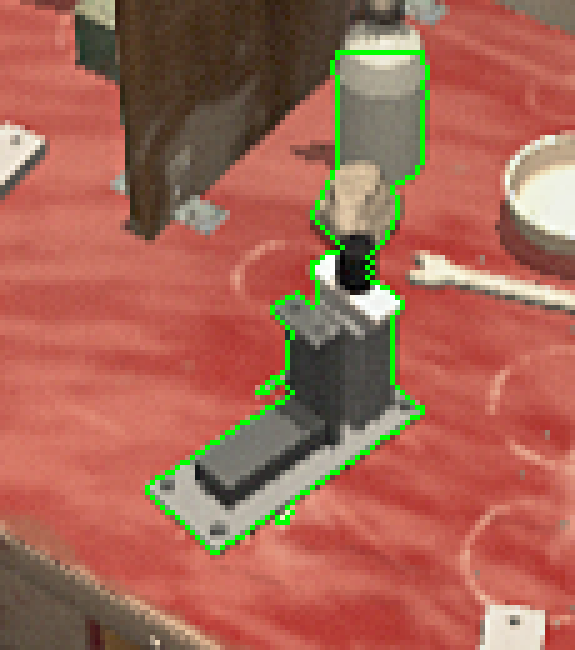

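View pics/j_top.png

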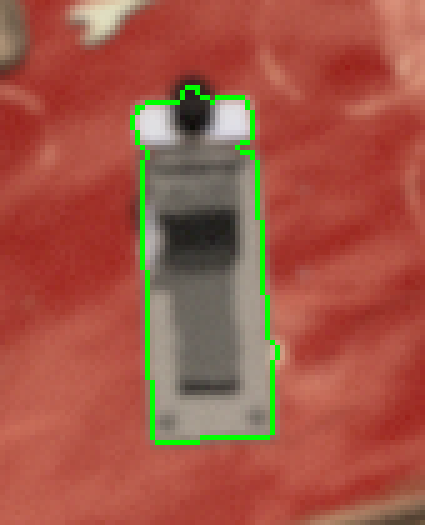

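```bash
python3 - <<'E'
from h import *
def edge(d,p,q,z,mn=4):
    # subpixel edge points between p and q by gradient of saturation across line
    hsv=cv2.cvtColor(d['pixels'],cv2.COLOR_BGR2HSV)[...,1].astype(np.float32)
    hsv=cv2.GaussianBlur(hsv,(3,3),0)
    p=np.array(p,float);q=np.array(q,float);L=np.hypot(*(q-p));u=(q-p)/L;n=np.array([-u[1],u[0]])
    pts=[]
    for s in np.arange(0.12,0.881,1/L):
        o=np.arange(-4,4.01,.25)
        xy=p+s*(q-p)+o[:,None]*n
        v=cv2.remap(hsv,xy[:,0].astype(np.float32)[None],xy[:,1].astype(np.float32)[None],cv2.INTER_LINEAR)[0]
        g=np.abs(np.gradient(v)); 
        k=int(g.argmax()); 
        if 0<k<len(o)-1:
            w=g[max(0,k-4):k+5]; pts.append(p+s*(q-p)+ (w*o[max(0,k-4):k+5]).sum()/w.sum()*n)
    P=onz(d,pts,z)[:,:2]*1000
    vx,vy,x,y=cv2.fitLine(P.astype(np.float32),cv2.DIST_HUBER,0,.01,.01).ravel()
    r=(P-[x,y])@[-vy,vx]
    print('pt %.1f %.1f ang %.2f rms %.2f n%d'%(x,y,np.degrees(np.arctan(vy/vx)) if abs(vx)>1e-6 else 90,r.std(),len(P)))
    return np.array([x,y]),np.array([vx,vy])
s=grab('scene');t=grab('top')
print('scene right z0');edge(s,(292.5,280.5),(334.5,252),0)
print('scene left z8');edge(s,(279,267),(301,253),.008)
print('scene front z0');edge(s,(279,268.5),(292,281),0)
print('top left z8/0');edge(t,(295,291),(293.5,238),.008);edge(t,(295,291),(293.5,238),.0)
print('top right z8/0');edge(t,(319,291),(316.5,240),.008);edge(t,(319,291),(316.5,240),.0)
print('top front z0');edge(t,(295,292),(319,292),.0)
print('plank',onz(s,[[278,215]],0)[0],onz(t,[[228,250.5]],0)[0])
# knob
for d in(s,t):
    g=d['pixels'].max(2)
    m=(g<45).astype(np.uint8)
    n,l,st,c=cv2.connectedComponentsWithStats(m)
    for i in range(1,n):
        if st[i,4]>15 and onz(d,[c[i]],.131)[0][0]>0.3 and abs(onz(d,[c[i]],.131)[0][1])<.2: print(st[i],c[i],onz(d,[c[i]],.131)[0])
E
```

```text
scene right z0
pt 478.1 -73.2 ang -12.98 rms 2.59 n38
scene left z8
pt 442.4 4.5 ang -13.35 rms 0.36 n20
scene front z0
pt 398.9 -20.3 ang 77.05 rms 0.29 n14
top left z8/0
pt 487.3 -8.8 ang -12.72 rms 0.78 n41
pt 490.5 -9.3 ang -12.72 rms 0.78 n41
top right z8/0
pt 462.1 -76.1 ang -13.35 rms 2.22 n39
pt 465.2 -76.9 ang -13.35 rms 2.23 n39
top front z0
pt 397.9 -18.3 ang 77.73 rms 0.60 n19
plank [0.59619138 0.1629443  0.        ] [0.58546745 0.15987901 0.        ]
[450  25  37  28 378] [466.25925926  37.17460317] [2.06754529 0.10500048 0.131     ]
[499  39   7  20  29] [502.10344828  48.82758621] [ 2.05662263 -0.08941021  0.131     ]
[489  41   6   7  16] [491.75  43.75] [ 2.07857449 -0.02741701  0.131     ]
[488  49   6   6  17] [491.05882353  52.        ] [ 1.98592008 -0.05782923  0.131     ]
[317 217   8  12  58] [320.5862069  222.82758621] [ 0.53760408 -0.05425142  0.131     ]
[251   8  11   5  17] [255.82352941   9.76470588] [ 1.34903266 -0.12264577  0.131     ]
[212  17   8   6  18] [214.83333333  19.66666667] [1.3474821  0.01738011 0.131     ]
[184  20  28   8  73] [198.5890411  23.7260274] [1.34675439 0.07252667 0.131     ]
[301 222   5   9  30] [302.9        226.73333333] [ 0.53513939 -0.05562761  0.131     ]
[299 248  12   7  70] [304.57142857 250.74285714] [ 0.46649269 -0.04070969  0.131     ]
```

```bash
cat >> h.py <<'E'
YAW=-13.0; OU,OV=457.0,67.4
def jig(x,y=0):
    a=np.radians(YAW);u=np.array([np.cos(a),np.sin(a)]);v=np.array([-u[1],u[0]])
    return (OU+x)*u+(OV+y)*v
def st():
    o=observe();R=np.array(o['tool_rot']);p=np.array(o['position'])*1000
    print('t%.2f p %s psi %.2f tilt %s F %s M %s w %.1f q %s'%(o['time_s'],p.round(1).tolist(),np.degrees(np.arctan2(R[1,0],R[0,0])),R[:2,2].round(4).tolist(),np.round(o['ft_force'],1).tolist(),np.round(o['wrist_torque'],2).tolist(),o['grip_width']*1000,np.round(o['q'],0).tolist()))
    return p,R,o
def go(xy,psi=None,z=None):
    """shift needed (m) in tool axes after the turn; turn rz in rad"""
    p,R,o=st(); cur=np.arctan2(R[1,0],R[0,0])
    ps=cur if psi is None else np.radians(psi)
    d=(ps-cur+np.pi)%(2*np.pi)-np.pi
    dx=np.array(xy)-p[:2]
    ex=np.array([np.cos(ps),np.sin(ps)]);ey=np.array([np.sin(ps),-np.cos(ps)])
    print('rz(tool) %.4f  dx %.4f dy %.4f dz %.4f'%(-d,dx@ex/1000,dx@ey/1000,0 if z is None else (p[2]-z)/1000))
E
python3 - <<'E'
from h import *
print(jig(0),jig(-20)); go(jig(-20),77)
E
```

```text
[460.44882067 -37.13008947] [440.96141937 -32.63106838]
t0.30 p [240.0, 494.7, 242.1] psi 64.11 tilt [-0.0003, -0.0004] F [-0.5, -0.6, 1.2] M [-0.01, 0.05, 0.02] w 85.8 q [52.0, 22.0, 74.0, -0.0, 84.0, -12.0]
rz(tool) -0.2249  dx -0.4687 dy 0.3144 dz 0.0000
```

Request:
jog_arm(
  dr=[
    [0,0,-0.1125],
    [0,0,-0.1124],
    [0,0,0],
    [0,0,0],
    [0,0,0],
    [0,0,0],
    [0,0,0],
    [0,0,0],
    [0,0,0],
    [0,0,0],
  ],
  slide=[
    [0,0,0],
    [0,0,0],
    [-0.039,0.026,0],
    [-0.039,0.026,0],
    [-0.039,0.026,0],
    [-0.039,0.026,0],
    [-0.039,0.026,0],
    [-0.039,0.026,0],
    [-0.039,0.026,0],
    [-0.039,0.026,0],
  ],
  gripper=[1,1,1,1,1,1,1,1,1,1],
  force=20,
)

```text
time_s: 1.3
position: [0.3728, 0.1422, 0.2425]
tool_rot: [[0.225, 0.974, 0.001], [0.974, -0.225, 0.0], [0.0, 0.001, -1.0]]
ft_force: [0.5, 0.7, 0.6]
grip_width: 0.0854
```

```bash
python3 - <<'E'
from h import *
go(jig(-20),77,100)
E
```

```text
t1.30 p [372.8, 142.2, 242.5] psi 77.01 tilt [0.0006, 0.0001] F [0.5, 0.7, 0.6] M [0.05, -0.0, 0.02] w 85.4 q [4.0, 6.0, 96.0, 0.0, 78.0, -73.0]
rz(tool) 0.0001  dx -0.1550 dy 0.1057 dz 0.1425
```

Request:
jog_arm(
  dr=[
    [0,0,0],
    [0,0,0],
    [0,0,0],
    [0,0,0],
    [0,0,0],
    [0,0,0],
    [0,0,0],
    [0,0,0],
    [0,0,0],
    [0,0,0],
  ],
  slide=[
    [-0.031,0.0211,0],
    [-0.031,0.0211,0],
    [-0.031,0.0211,0],
    [-0.031,0.0211,0],
    [-0.031,0.0211,0],
    [0,0,0.035],
    [0,0,0.035],
    [0,0,0.035],
    [0,0,0.035],
    [0,0,0],
  ],
  gripper=[1,1,1,1,1,1,1,1,1,1],
)

```text
time_s: 2.3
position: [0.4386, -0.0302, 0.0995]
tool_rot: [[0.225, 0.974, -0.007], [0.974, -0.225, 0.003], [0.001, -0.008, -1.0]]
ft_force: [-0.2, -1.2, 0.6]
grip_width: 0.0854
```

```bash
python3 - <<'E'
from h import *
go(jig(-20),77,25)
s=grab('scene');cv2.imwrite('pics/p1.png',cv2.resize(s['pixels'][130:330,200:460],None,fx=3,fy=3,interpolation=cv2.INTER_CUBIC))
E
```

```text
t2.30 p [438.6, -30.2, 99.5] psi 76.98 tilt [-0.0072, 0.0025] F [-0.2, -1.2, 0.6] M [-0.0, 0.0, 0.04] w 85.4 q [-19.0, 21.0, 103.0, -0.0, 56.0, -96.0]
rz(tool) -0.0003  dx -0.0018 dy 0.0028 dz 0.0745
```

View pics/p1.png

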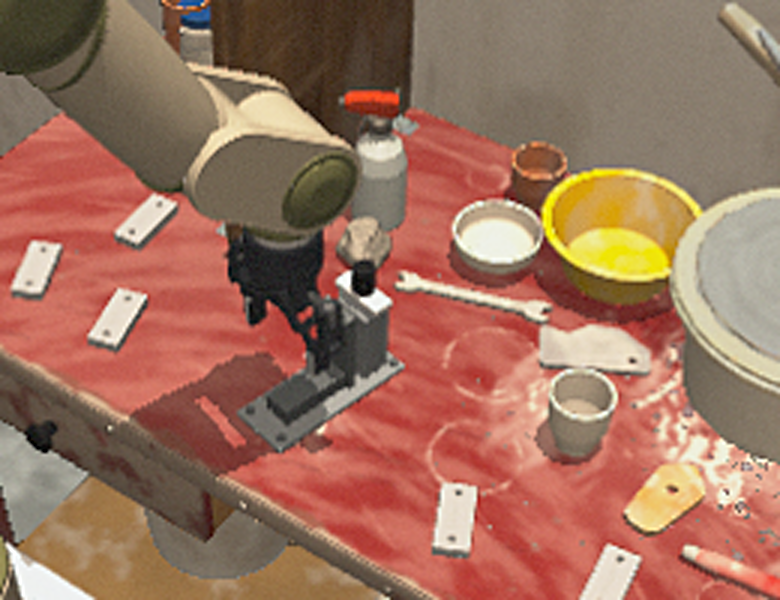

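Request:
jog_arm(
  dr=[
    [0,0,0],
    [0,0,0],
    [0,0,0],
    [0,0,0],
    [0,0,0],
    [0,0,0],
    [0,0,0],
    [0,0,0],
    [0,0,0],
    [0,0,0],
  ],
  slide=[
    [0,0,0.025],
    [0,0,0.025],
    [0,0,0.0245],
    [0,0,0],
    [0,0,0],
    [0,0,0],
    [0,0,0],
    [0,0,0],
    [0,0,0],
    [0,0,0],
  ],
  gripper=[1,1,1,1,0.2,0.2,0.2,0.2,0.2,0.2],
)

```text
time_s: 3.35
position: [0.4406, -0.0308, 0.028]
tool_rot: [[0.225, 0.974, 0.0], [0.974, -0.225, -0.0], [-0.0, 0.0, -1.0]]
ft_force: [-0.2, -0.3, -0.1]
grip_width: 0.0513
```

```bash
python3 - <<'E'
from h import *
go(jig(-20),77,25)
E
```

```text
t3.35 p [440.6, -30.8, 28.0] psi 77.00 tilt [0.0003, -0.0001] F [-0.2, -0.3, -0.1] M [0.01, 0.04, 0.05] w 51.3 q [-19.0, 29.0, 108.0, -0.0, 43.0, -96.0]
rz(tool) -0.0000  dx -0.0017 dy 0.0008 dz 0.0030
```

Request:
jog_arm(
  dr=[
    [0,0,0],
    [0,0,0],
    [0,0,0],
    [0,0,0],
    [0,0,0],
    [0,0,0],
    [0,0,0],
    [0,0,0],
    [0,0,0],
    [0,0,0],
  ],
  slide=[
    [-0.0017,0,0],
    [0,0,0],
    [0,0,0],
    [0,0,0],
    [0,0,0],
    [0,0,0],
    [0,0,0],
    [0,0,0],
    [0,0,0],
    [0,0,0],
  ],
  gripper=[-0.3,-0.3,-0.3,-0.3,-0.3,-0.3,-0.3,-0.3,-0.3,-0.3],
  force=20,
)

```text
time_s: 4.35
position: [0.4401, -0.0325, 0.0279]
tool_rot: [[0.225, 0.974, 0.0], [0.974, -0.225, -0.0], [-0.0, 0.0, -1.0]]
ft_force: [-1.6, -0.9, 5.4]
grip_width: 0.0334
```

```bash
python3 - <<'E'
from h import *
go(jig(-20),77,25)
E
```

```text
t4.35 p [440.1, -32.5, 27.9] psi 77.00 tilt [0.0001, -0.0002] F [-1.6, -0.9, 5.4] M [-0.1, 0.32, -0.02] w 33.4 q [-20.0, 29.0, 108.0, -0.0, 43.0, -97.0]
rz(tool) 0.0000  dx 0.0001 dy 0.0008 dz 0.0029
```

Request:
jog_arm(
  dr=[
    [0,0,0],
    [0,0,0],
    [0,0,0],
    [0,0,0],
    [0,0,0],
    [0,0,0],
    [0,0,0],
    [0,0,0],
    [0,0,0],
    [0,0,0],
  ],
  slide=[
    [0.001,0,0],
    [0,0,0],
    [0,0,0],
    [0,0,0],
    [0,0,0],
    [0,0,0],
    [0,0,0],
    [0,0,0],
    [0,0,0],
    [0,0,0],
  ],
  gripper=[-0.3,-0.3,-0.3,-0.3,-0.3,-0.3,-0.3,-0.3,-0.3,-0.3],
)

```text
time_s: 5.35
position: [0.4402, -0.0324, 0.0279]
tool_rot: [[0.224, 0.974, -0.001], [0.974, -0.224, -0.002], [-0.002, -0.0, -1.0]]
ft_force: [-4.1, -9.2, 5.1]
grip_width: 0.0332
```

```bash
python3 - <<'E'
from h import *
go(jig(-20),77,25)
E
```

```text
t5.35 p [440.2, -32.4, 27.9] psi 77.03 tilt [-0.0006, -0.0016] F [-4.1, -9.2, 5.1] M [-1.36, 0.71, -0.07] w 33.2 q [-20.0, 29.0, 108.0, -0.0, 43.0, -97.0]
rz(tool) 0.0005  dx -0.0001 dy 0.0008 dz 0.0029
```

Request:
jog_arm(
  dr=[
    [0,0,0],
    [0,0,0],
    [0,0,0],
    [0,0,0],
    [0,0,0],
    [0,0,0],
    [0,0,0],
    [0,0,0],
    [0,0,0],
    [0,0,0],
  ],
  slide=[
    [-0.001,0,0],
    [0,0,0],
    [0,0,0],
    [0,0,0],
    [0,0,-0.02],
    [0,0,-0.035],
    [0,0,-0.035],
    [0,0,-0.035],
    [0,0,0],
    [0,0,0],
  ],
  gripper=[0.5,0.5,0.5,0.5,0.5,0.5,0.5,0.5,0.5,0.5],
  force=80,
)

```text
time_s: 6.35
position: [0.4401, -0.0323, 0.1529]
tool_rot: [[0.225, 0.974, 0.001], [0.974, -0.225, -0.0], [-0.0, 0.001, -1.0]]
ft_force: [0.3, 0.2, -0.8]
grip_width: 0.0638
```

```bash
cat >> h.py <<'E'
def pick(cx,cy,yaw,off=-18,z=12):
    a=np.radians(yaw); go(np.array([cx,cy])+off*np.array([np.cos(a),np.sin(a)]),yaw+90,z)
E
python3 - <<'E'
from h import *
pick(433.9,198.7,16.2)
E
```

```text
t6.35 p [440.1, -32.3, 152.9] psi 77.01 tilt [0.0009, -0.0003] F [0.3, 0.2, -0.8] M [-0.0, -0.04, 0.01] w 63.8 q [-20.0, 17.0, 99.0, 0.0, 64.0, -97.0]
rz(tool) -0.5095  dx 0.2235 dy 0.0405 dz 0.1409
```

Request:
jog_arm(
  dr=[
    [0,0,-0.1274],
    [0,0,-0.1274],
    [0,0,-0.1274],
    [0,0,-0.1273],
    [0,0,0],
    [0,0,0],
    [0,0,0],
    [0,0,0],
    [0,0,0],
    [0,0,0],
  ],
  slide=[
    [0,0,0],
    [0,0,0],
    [0,0,0],
    [0,0,0],
    [0.0447,0.0081,0],
    [0.0447,0.0081,0],
    [0.0447,0.0081,0.01],
    [0.0447,0.0081,0.02],
    [0.0447,0.0081,0.02],
    [0,0,0.02],
  ],
  gripper=[0.5,0.5,0.5,0.5,0.5,0.5,0.5,0.5,0.5,0.5],
)

```text
time_s: 7.35
position: [0.4146, 0.1975, 0.0806]
tool_rot: [[-0.284, 0.959, -0.003], [0.959, 0.284, 0.0], [0.001, -0.002, -1.0]]
ft_force: [0.3, -0.7, -0.0]
grip_width: 0.0642
```

```bash
python3 - <<'E'
from h import *
pick(433.9,198.7,16.2)
d=grab('scene','p2.png'); blocks(d)
E
```

```text
t7.35 p [414.6, 197.5, 80.6] psi 106.52 tilt [-0.0026, 0.0003] F [0.3, -0.7, -0.0] M [-0.07, -0.03, 0.01] w 64.2 q [11.0, 25.0, 102.0, 0.0, 54.0, -96.0]
rz(tool) 0.0057  dx -0.0042 dy 0.0008 dz 0.0686
  x88.7 y-439.6 yaw46.7 L78.5 W35.9 [346. 428.]
  x596.8 y-1032.1 yaw-18.8 L88.3 W24.4 [633. 388.]
  x86.3 y-221.6 yaw38.3 L61.8 W33.8 [274. 382.]
  x522.9 y-604.7 yaw-83.3 L86.8 W44.1 [481. 335.]
  x435.7 y-408.7 yaw7.0 L79.1 W36.1 [403. 324.]
  x417.5 y-247.3 yaw26.0 L79.9 W35.7 [351. 302.]
  x987.0 y-896.0 yaw56.7 L91.9 W42.2 [617. 274.]
  x166.5 y308.2 yaw59.9 L90.6 W50.0 [157. 271.]
  x439.3 y326.6 yaw25.9 L76.6 W36.4 [210. 220.]
  x697.0 y50.9 yaw39.7 L66.4 W34.2 [321. 209.]
  x825.8 y117.4 yaw35.3 L68.7 W52.3 [326. 182.]
```

Request:
jog_arm(
  dr=[
    [0,0,0],
    [0,0,0],
    [0,0,0],
    [0,0,0],
    [0,0,0],
    [0,0,0],
    [0,0,0],
    [0,0,0],
    [0,0,0],
    [0,0,0],
  ],
  slide=[
    [0,0,0],
    [0,0,0.015],
    [0,0,0.015],
    [0,0,0.015],
    [0,0,0.008],
    [0,0,0.005],
    [0,0,0],
    [0,0,0],
    [0,0,0],
    [0,0,0],
  ],
  gripper=[0.5,0.5,0.5,0.5,0.5,0.5,0.5,0.5,0.5,0.5],
)

```text
time_s: 8.4
position: [0.4169, 0.1936, 0.0252]
tool_rot: [[-0.279, 0.96, 0.001], [0.96, 0.279, 0.0], [-0.0, 0.001, -1.0]]
ft_force: [0.8, -0.5, -0.0]
grip_width: 0.064
```

```bash
python3 - <<'E'
from h import *
pick(433.9,198.7,16.2)
E
```

```text
t8.40 p [416.9, 193.6, 25.2] psi 106.20 tilt [0.0007, 0.0001] F [0.8, -0.5, -0.0] M [-0.04, 0.03, -0.03] w 64.0 q [10.0, 30.0, 105.0, 0.0, 45.0, -96.0]
rz(tool) -0.0001  dx 0.0002 dy -0.0002 dz 0.0132
```

Request:
jog_arm(
  dr=[
    [0,0,0],
    [0,0,0],
    [0,0,0],
    [0,0,0],
    [0,0,0],
    [0,0,0],
    [0,0,0],
    [0,0,0],
    [0,0,0],
    [0,0,0],
  ],
  slide=[
    [0,0,0.008],
    [0,0,0.0052],
    [0,0,0],
    [0,0,0],
    [0,0,0],
    [0,0,0],
    [0,0,0],
    [0,0,0],
    [0,0,0],
    [0,0,0],
  ],
  gripper=[0.5,0.5,0.5,-0.4,-0.4,-0.4,-0.4,-0.4,-0.4,-0.4],
)

```text
time_s: 9.4
position: [0.4168, 0.1935, 0.0121]
tool_rot: [[-0.279, 0.96, 0.001], [0.96, 0.279, 0.0], [-0.0, 0.001, -1.0]]
ft_force: [-1.7, 0.2, 5.3]
grip_width: 0.0338
```

```bash
python3 - <<'E'
from h import *
pick(433.9,198.7,16.2)
E
```

```text
t9.40 p [416.8, 193.5, 12.1] psi 106.20 tilt [0.0005, 0.0001] F [-1.7, 0.2, 5.3] M [-0.03, 0.22, 0.06] w 33.8 q [10.0, 32.0, 106.0, -0.0, 43.0, -96.0]
rz(tool) -0.0000  dx 0.0002 dy -0.0001 dz 0.0001
```

Request:
jog_arm(
  dr=[
    [0,0,0],
    [0,0,0],
    [0,0,0],
    [0,0,0],
    [0,0,0],
    [0,0,0],
    [0,0,0.1274],
    [0,0,0.1274],
    [0,0,0.1274],
    [0,0,0.1274],
  ],
  slide=[
    [0,0,-0.01],
    [0,0,-0.02],
    [0,0,-0.025],
    [0,0,-0.025],
    [0,0,-0.02],
    [0,0,0],
    [0,0,0],
    [0,0,0],
    [0,0,0],
    [0,0,0],
  ],
  gripper=[-0.4,-0.4,-0.4,-0.4,-0.4,-0.4,-0.4,-0.4,-0.4,-0.4],
)

```text
time_s: 10.4
position: [0.4161, 0.1934, 0.1107]
tool_rot: [[0.23, 0.973, -0.002], [0.973, -0.23, -0.0], [-0.001, -0.002, -1.0]]
ft_force: [0.1, -0.3, -1.8]
grip_width: 0.034
```

```bash
python3 - <<'E'
from h import *
go(jig(-38),77,52)
d=grab('scene','p3.png');cv2.imwrite('pics/p3.png',cv2.resize(d['pixels'][130:330,150:410],None,fx=3,fy=3,interpolation=cv2.INTER_CUBIC))
E
```

```text
t10.40 p [416.1, 193.4, 110.7] psi 76.69 tilt [-0.0019, -0.0003] F [0.1, -0.3, -1.8] M [-0.0, 0.09, -0.03] w 34.0 q [10.0, 22.0, 100.0, 0.0, 58.0, -67.0]
rz(tool) -0.0054  dx -0.2146 dy 0.0571 dz 0.0587
```

View pics/p3.png

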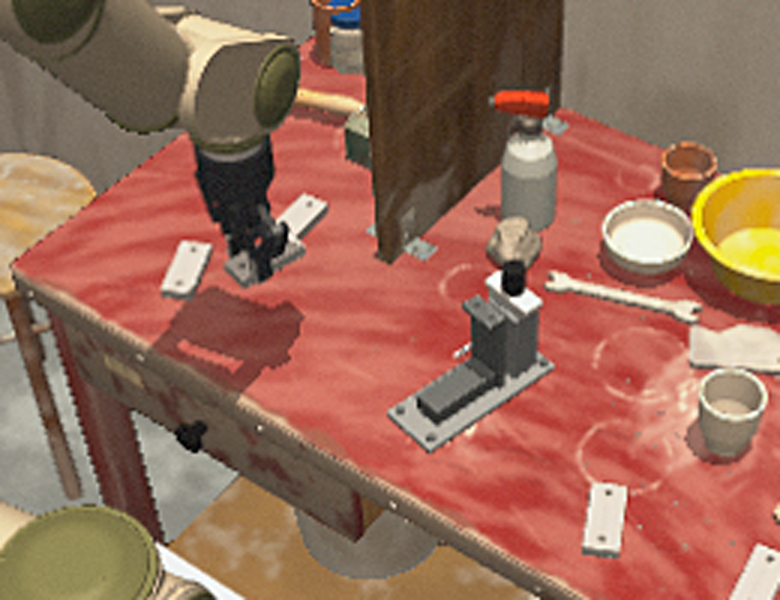

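Request:
jog_arm(
  dr=[
    [0,0,0],
    [0,0,0],
    [0,0,0],
    [0,0,0],
    [0,0,0],
    [0,0,0],
    [0,0,0],
    [0,0,0],
    [0,0,0],
    [0,0,0],
  ],
  slide=[
    [-0.03,0.0114,0],
    [-0.045,0.0114,0],
    [-0.045,0.0114,0],
    [-0.045,0.0114,0],
    [-0.03,0.0105,0],
    [-0.0196,0,0],
    [0,0,0.01],
    [0,0,0.02],
    [0,0,0.02],
    [0,0,0],
  ],
  gripper=[-0.4,-0.4,-0.4,-0.4,-0.4,-0.4,-0.4,-0.4,-0.4,-0.4],
)

```text
time_s: 11.45
position: [0.4216, -0.0278, 0.0595]
tool_rot: [[0.223, 0.975, -0.005], [0.975, -0.223, 0.002], [0.001, -0.005, -1.0]]
ft_force: [-0.7, 0.3, -1.9]
grip_width: 0.034
```

```bash
python3 - <<'E'
from h import *
go(jig(-38),77,44)
E
```

```text
t11.45 p [421.6, -27.8, 59.5] psi 77.09 tilt [-0.0052, 0.0019] F [-0.7, 0.3, -1.9] M [-0.01, 0.05, 0.01] w 34.0 q [-20.0, 24.0, 109.0, 0.0, 47.0, -97.0]
rz(tool) 0.0017  dx -0.0004 dy 0.0020 dz 0.0155
```

Request:
jog_arm(
  dr=[
    [0,0,0],
    [0,0,0],
    [0,0,0],
    [0,0,0],
    [0,0,0],
    [0,0,0],
    [0,0,0],
    [0,0,0],
    [0,0,0],
    [0,0,0],
  ],
  slide=[
    [0,0,0],
    [0,0,0.005],
    [0,0,0.005],
    [0,0,0.003],
    [0,0,0],
    [0,0,0],
    [0,0,0],
    [0,0,0],
    [0,0,0],
    [0,0,0],
  ],
  gripper=[-0.4,-0.4,-0.4,-0.4,-0.4,-0.4,-0.4,-0.4,-0.4,-0.4],
)

```text
time_s: 12.45
position: [0.4231, -0.0282, 0.0487]
tool_rot: [[0.225, 0.974, 0.0], [0.974, -0.225, -0.0], [-0.0, 0.0, -1.0]]
ft_force: [0.3, 0.4, -1.9]
grip_width: 0.034
```

```bash
python3 - <<'E'
from h import *
go(jig(-38),77,42)
E
```

```text
t12.45 p [423.1, -28.2, 48.7] psi 76.99 tilt [0.0002, -0.0] F [0.3, 0.4, -1.9] M [0.05, 0.05, -0.02] w 34.0 q [-20.0, 25.0, 109.0, 0.0, 45.0, -97.0]
rz(tool) -0.0001  dx -0.0003 dy 0.0004 dz 0.0067
```

Request:
jog_arm(
  dr=[
    [0,0,0],
    [0,0,0],
    [0,0,0],
    [0,0,0],
    [0,0,0],
    [0,0,0],
    [0,0,0],
    [0,0,0],
    [0,0,0],
    [0,0,0],
  ],
  slide=[
    [-0.0003,0,0.002],
    [0,0,0.002],
    [0,0,0.001],
    [0,0,0.0007],
    [0,0,0.0005],
    [0,0,0],
    [0,0,0],
    [0,0,0],
    [0,0,0],
    [0,0,0],
  ],
  gripper=[-0.4,-0.4,-0.4,-0.4,-0.4,-0.4,-0.4,-0.4,-0.4,-0.4],
)

```text
time_s: 13.45
position: [0.423, -0.0285, 0.0425]
tool_rot: [[0.225, 0.974, 0.0], [0.974, -0.225, -0.0], [-0.0, 0.0, -1.0]]
ft_force: [0.5, -0.1, -2.8]
grip_width: 0.0337
```

```bash
python3 - <<'E'
from h import *
go(jig(-38),77,42)
d=grab('scene','p4.png');cv2.imwrite('pics/p4.png',cv2.resize(d['pixels'][180:300,250:380],None,fx=6,fy=5,interpolation=cv2.INTER_CUBIC))
E
```

```text
t13.45 p [423.0, -28.5, 42.5] psi 77.00 tilt [0.0001, -0.0001] F [0.5, -0.1, -2.8] M [0.01, 0.01, 0.0] w 33.7 q [-20.0, 26.0, 110.0, -0.0, 44.0, -97.0]
rz(tool) -0.0001  dx 0.0000 dy 0.0004 dz 0.0005
```

View pics/p4.png

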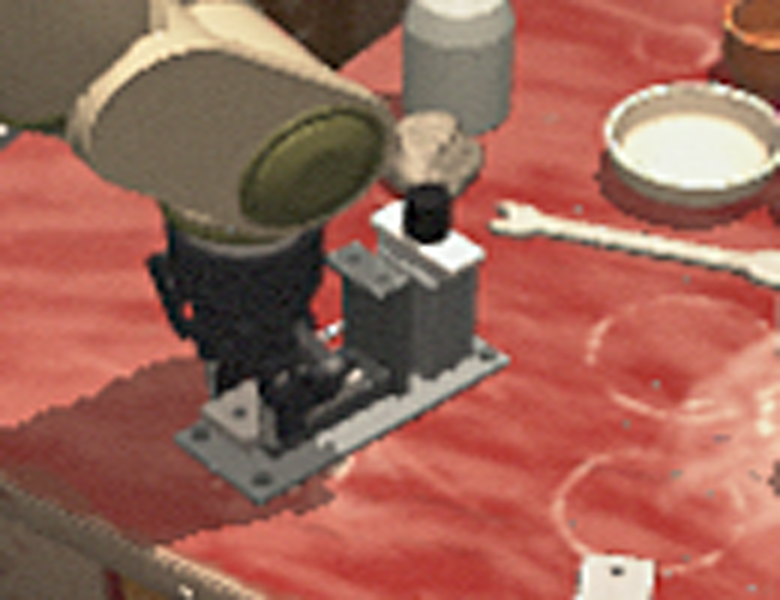

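Request:
jog_arm(
  dr=[
    [0,0,0],
    [0,0,0],
    [0,0,0],
    [0,0,0],
    [0,0,0],
    [0,0,0],
    [0,0,0],
    [0,0,0],
    [0,0,0],
    [0,0,0],
  ],
  slide=[
    [0,0,0.0005],
    [0,0,0.0004],
    [0,0,0],
    [0,0,0],
    [0,0,0],
    [0,0,0],
    [0,0,0],
    [0,0,0],
    [0,0,0],
    [0,0,0],
  ],
  gripper=[-0.4,-0.4,-0.4,-0.4,-0.4,-0.4,-0.4,-0.4,-0.4,-0.4],
)

```text
time_s: 14.5
position: [0.423, -0.0285, 0.0421]
tool_rot: [[0.225, 0.974, 0.001], [0.974, -0.225, -0.0], [-0.0, 0.001, -1.0]]
ft_force: [-3.5, 0.7, 8.5]
grip_width: 0.0337
```

```bash
python3 - <<'E'
from h import *
go(jig(-18),77,42)
E
```

```text
t14.50 p [423.0, -28.5, 42.1] psi 77.00 tilt [0.0006, -0.0003] F [-3.5, 0.7, 8.5] M [0.12, 0.37, -0.02] w 33.7 q [-20.0, 26.0, 110.0, -0.0, 44.0, -97.0]
rz(tool) -0.0000  dx -0.0000 dy 0.0204 dz 0.0001
```

Request:
jog_arm(
  dr=[
    [0,0,0],
    [0,0,0],
    [0,0,0],
    [0,0,0],
    [0,0,0],
    [0,0,0],
    [0,0,0],
    [0,0,0],
    [0,0,0],
    [0,0,0],
  ],
  slide=[
    [0,0.001,-0.0003],
    [0,0.003,0],
    [0,0.003,0],
    [0,0.003,0],
    [0,0.003,0],
    [0,0.002,0],
    [0,0.001,0],
    [0,0,0],
    [0,0,0],
    [0,0,0],
  ],
  gripper=[-0.4,-0.4,-0.4,-0.4,-0.4,-0.4,-0.4,-0.4,-0.4,-0.4],
)

```text
time_s: 15.5
position: [0.4378, -0.0318, 0.0421]
tool_rot: [[0.225, 0.974, -0.002], [0.974, -0.225, 0.001], [0.0, -0.002, -1.0]]
ft_force: [-5.2, 0.8, 8.3]
grip_width: 0.034
```

```bash
python3 - <<'E'
from h import *
go(jig(-18),77,42)
E
```

```text
t15.50 p [437.8, -31.8, 42.1] psi 77.01 tilt [-0.0017, 0.0005] F [-5.2, 0.8, 8.3] M [0.21, 0.92, -0.01] w 34.0 q [-20.0, 27.0, 107.0, -0.0, 46.0, -97.0]
rz(tool) 0.0001  dx -0.0001 dy 0.0053 dz 0.0001
```

Request:
jog_arm(
  dr=[
    [0,0,0],
    [0,0,0],
    [0,0,0],
    [0,0,0],
    [0,0,0],
    [0,0,0],
    [0,0,0],
    [0,0,0],
    [0,0,0],
    [0,0,0],
  ],
  slide=[
    [0,0.001,0],
    [0,0.001,0],
    [0,0.001,0],
    [0,0.0007,0],
    [0,0,0],
    [0,0,0],
    [0,0,0],
    [0,0,0],
    [0,0,0],
    [0,0,0],
  ],
  gripper=[-0.4,-0.4,-0.4,-0.4,-0.4,-0.4,-0.4,-0.4,-0.4,-0.4],
)

```text
time_s: 16.5
position: [0.4413, -0.0326, 0.0421]
tool_rot: [[0.225, 0.974, -0.002], [0.974, -0.225, 0.001], [0.0, -0.002, -1.0]]
ft_force: [-5.4, 2.0, 7.7]
grip_width: 0.0341
```

```bash
python3 - <<'E'
from h import *
go(jig(-18),77,42)
E
```

```text
t16.50 p [441.3, -32.6, 42.1] psi 77.00 tilt [-0.0018, 0.0006] F [-5.4, 2.0, 7.7] M [0.22, 0.85, -0.01] w 34.1 q [-20.0, 27.0, 107.0, -0.0, 46.0, -97.0]
rz(tool) 0.0001  dx -0.0001 dy 0.0016 dz 0.0001
```

Request:
jog_arm(
  dr=[
    [0,0,0],
    [0,0,0],
    [0,0,0],
    [0,0,0],
    [0,0,0],
    [0,0,0],
    [0,0,0],
    [0,0,0],
    [0,0,0],
    [0,0,0],
  ],
  slide=[
    [0,0.0007,0],
    [0,0.0007,0],
    [0,0.0006,0],
    [0,0.0005,0],
    [0,0,0],
    [0,0,0],
    [0,0,0],
    [0,0,0],
    [0,0,0],
    [0,0,0],
  ],
  gripper=[-0.4,-0.4,-0.4,-0.4,-0.4,-0.4,-0.4,-0.4,-0.4,-0.4],
)

```text
time_s: 17.5
position: [0.4423, -0.0328, 0.042]
tool_rot: [[0.225, 0.974, -0.005], [0.974, -0.225, 0.001], [0.0, -0.005, -1.0]]
ft_force: [-13.1, 1.9, 15.4]
grip_width: 0.0338
```

```bash
python3 - <<'E'
from h import *
go(jig(-18),77,42)
E
```

```text
t17.50 p [442.3, -32.8, 42.0] psi 77.02 tilt [-0.0053, 0.0013] F [-13.1, 1.9, 15.4] M [0.19, 1.95, -0.02] w 33.8 q [-20.0, 28.0, 106.0, -0.0, 46.0, -97.0]
rz(tool) 0.0004  dx -0.0002 dy 0.0007 dz 0.0000
```

Request:
jog_arm(
  dr=[
    [0,0,0],
    [0,0,0],
    [0,0,0],
    [0,0,0],
    [0,0,0],
    [0,0,0],
    [0,0,0],
    [0,0,0],
    [0,0,0],
    [0,0,0],
  ],
  slide=[
    [0,0.0004,0],
    [0,0,0],
    [0,0,0],
    [0,0,0],
    [0,0,0],
    [0,0,0],
    [0,0,-0.01],
    [0,0,-0.02],
    [0,0,-0.03],
    [0,0,-0.03],
  ],
  gripper=[-0.4,-0.4,0.3,0.3,0.3,0.3,0.5,0.5,0.5,0.5],
)

```text
time_s: 18.5
position: [0.4449, -0.0335, 0.1334]
tool_rot: [[0.225, 0.974, -0.0], [0.974, -0.225, 0.0], [0.0, -0.0, -1.0]]
ft_force: [0.9, -1.1, -0.0]
grip_width: 0.0644
```

```bash
python3 - <<'E'
from h import *
pick(440.3,326,25.4)
d=grab('scene','p5.png');cv2.imwrite('pics/p5.png',cv2.resize(d['pixels'][170:300,250:380],None,fx=6,fy=4.5,interpolation=cv2.INTER_CUBIC))
t=grab('top','p5t.png');cv2.imwrite('pics/p5t.png',cv2.resize(t['pixels'][200:310,150:350],None,fx=4,fy=4,interpolation=cv2.INTER_CUBIC))
blocks(d)
E
```

```text
t18.50 p [444.9, -33.5, 133.4] psi 77.00 tilt [-0.0002, 0.0001] F [0.9, -1.1, -0.0] M [-0.04, -0.02, -0.02] w 64.4 q [-20.0, 19.0, 100.0, 0.0, 61.0, -97.0]
rz(tool) -0.6703  dx 0.3267 dy 0.1321 dz 0.1214
  x451.0 y-883.5 yaw64.1 L68.0 W35.3 [566. 404.]
  x526.0 y-605.2 yaw-89.1 L87.1 W42.3 [481. 335.]
  x435.7 y-408.6 yaw7.0 L79.2 W36.1 [403. 324.]
  x417.4 y-247.3 yaw25.1 L80.2 W35.4 [351. 302.]
  x229.5 y157.9 yaw-87.5 L79.8 W41.6 [206. 281.]
  x988.2 y-897.1 yaw56.7 L92.3 W38.9 [618. 275.]
  x441.6 y327.9 yaw24.7 L81.7 W37.4 [212. 219.]
  x697.1 y51.0 yaw39.7 L66.7 W34.2 [321. 209.]
  x576.2 y278.5 yaw5.3 L80.5 W33.8 [248. 202.]
  x827.5 y116.1 yaw28.3 L72.8 W43.8 [327. 182.]
```

View pics/p5.png

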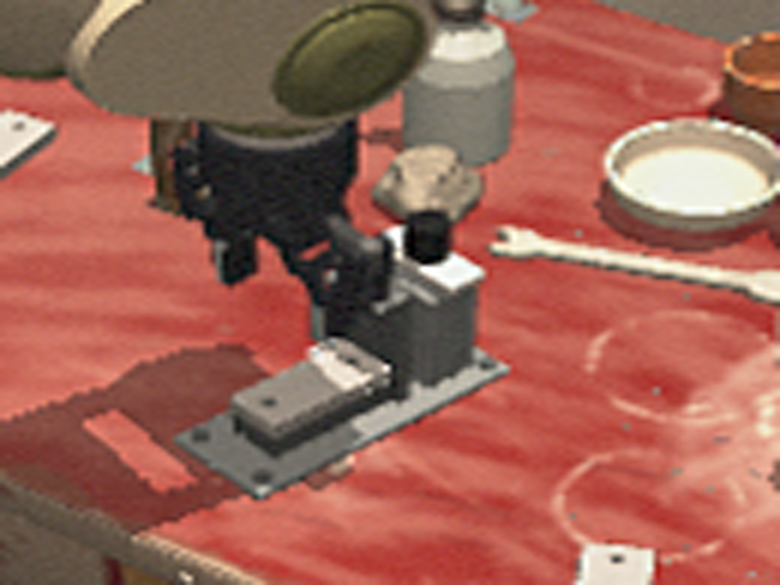

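View pics/p5t.png

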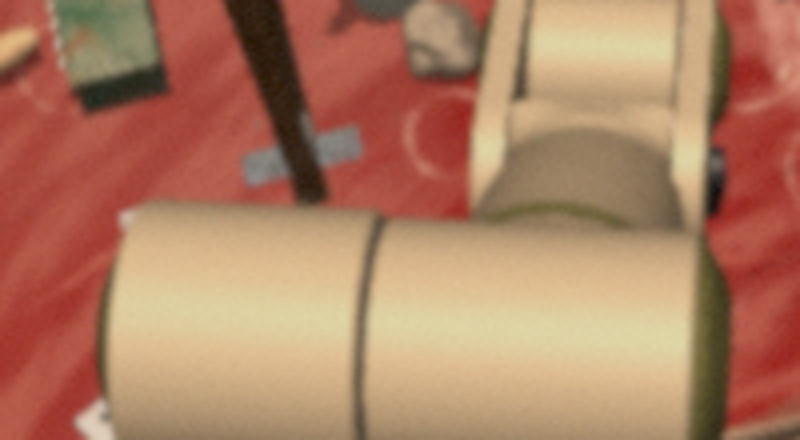

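Request:
jog_arm(
  dr=[
    [0,0,-0.1341],
    [0,0,-0.1341],
    [0,0,-0.1341],
    [0,0,-0.134],
    [0,0,-0.134],
    [0,0,0],
    [0,0,0],
    [0,0,0],
    [0,0,0],
    [0,0,0],
  ],
  slide=[
    [0,0,0],
    [0,0,0],
    [0,0,0],
    [0,0,0],
    [0,0,0],
    [0.0408,0.0165,0],
    [0.0408,0.0165,0],
    [0.0408,0.0165,0],
    [0.0408,0.0165,0],
    [0.0408,0.0165,0],
  ],
  gripper=[0.5,0.5,0.5,0.5,0.5,0.5,0.5,0.5,0.5,0.5],
)

```text
time_s: 19.6
position: [0.4315, 0.1878, 0.1318]
tool_rot: [[-0.429, 0.903, -0.0], [0.903, 0.429, -0.0], [0.0, -0.0, -1.0]]
ft_force: [1.6, -1.4, -0.1]
grip_width: 0.064
```

Request:
jog_arm(
  dr=[
    [0,0,0],
    [0,0,0],
    [0,0,0],
    [0,0,0],
    [0,0,0],
    [0,0,0],
    [0,0,0],
    [0,0,0],
    [0,0,0],
    [0,0,0],
  ],
  slide=[
    [0.0408,0.0165,0],
    [0.0408,0.0165,0.01],
    [0.0405,0.016,0.02],
    [0,0,0.02],
    [0,0,0.02],
    [0,0,0.01],
    [0,0,0.01],
    [0,0,0],
    [0,0,0],
    [0,0,0],
  ],
  gripper=[0.5,0.5,0.5,0.5,0.5,0.5,0.5,0.5,0.5,0.5],
)

```text
time_s: 20.6
position: [0.4244, 0.3174, 0.0426]
tool_rot: [[-0.429, 0.903, 0.001], [0.903, 0.429, 0.001], [-0.0, 0.001, -1.0]]
ft_force: [0.0, 0.5, -0.2]
grip_width: 0.0641
```

```bash
python3 - <<'E'
from h import *
pick(440.3,326,25.4)
E
```

```text
t20.60 p [424.4, 317.4, 42.6] psi 115.38 tilt [0.0013, 0.0006] F [0.0, 0.5, -0.2] M [0.04, 0.0, 0.01] w 64.1 q [24.0, 33.0, 93.0, 0.0, 54.0, -91.0]
rz(tool) -0.0003  dx 0.0009 dy 0.0000 dz 0.0306
```

Request:
jog_arm(
  dr=[
    [0,0,0],
    [0,0,0],
    [0,0,0],
    [0,0,0],
    [0,0,0],
    [0,0,0],
    [0,0,0],
    [0,0,0],
    [0,0,0],
    [0,0,0],
  ],
  slide=[
    [0.0005,0,0.012],
    [0,0,0.01],
    [0,0,0.005],
    [0,0,0.0035],
    [0,0,0],
    [0,0,0],
    [0,0,0],
    [0,0,0],
    [0,0,0],
    [0,0,0],
  ],
  gripper=[0.5,0.5,0.5,0.5,0.5,-0.4,-0.4,-0.4,-0.4,-0.4],
)

```text
time_s: 21.6
position: [0.4239, 0.3179, 0.012]
tool_rot: [[-0.429, 0.903, 0.001], [0.903, 0.429, 0.0], [-0.0, 0.001, -1.0]]
ft_force: [-1.8, 0.3, 5.9]
grip_width: 0.0337
```

```bash
python3 - <<'E'
from h import *
pick(440.3,326,25.4)
E
```

```text
t21.60 p [423.9, 317.9, 12.0] psi 115.41 tilt [0.0009, 0.0003] F [-1.8, 0.3, 5.9] M [-0.12, 0.22, -0.04] w 33.7 q [24.0, 36.0, 94.0, -0.0, 50.0, -91.0]
rz(tool) 0.0001  dx 0.0003 dy 0.0003 dz 0.0000
```

Request:
jog_arm(
  dr=[
    [0,0,0],
    [0,0,0],
    [0,0,0],
    [0,0,0],
    [0,0,0],
    [0,0,0.1341],
    [0,0,0.1341],
    [0,0,0.1341],
    [0,0,0.134],
    [0,0,0.134],
  ],
  slide=[
    [0,0,-0.01],
    [0,0,-0.02],
    [0,0,-0.03],
    [0,0,-0.03],
    [0,0,-0.02],
    [0,0,0],
    [0,0,0],
    [0,0,0],
    [0,0,0],
    [0,0,0],
  ],
  gripper=[-0.4,-0.4,-0.4,-0.4,-0.4,-0.4,-0.4,-0.4,-0.4,-0.4],
)

```text
time_s: 22.6
position: [0.4234, 0.3178, 0.1217]
tool_rot: [[0.23, 0.973, -0.0], [0.973, -0.23, -0.0], [-0.0, -0.0, -1.0]]
ft_force: [-0.5, 1.3, -2.8]
grip_width: 0.0335
```

```bash
sed -i 's/OU,OV=.*/OU,OV=456.3,67.33/' h.py; python3 - <<'E'
from h import *
go(jig(-36),77,56)
E
```

```text
t22.60 p [423.4, 317.8, 121.7] psi 76.68 tilt [-0.0004, -0.0001] F [-0.5, 1.3, -2.8] M [-0.02, 0.03, -0.02] w 33.5 q [24.0, 27.0, 88.0, 0.0, 65.0, -53.0]
rz(tool) -0.0056  dx -0.3375 dy 0.0792 dz 0.0657
```

Request:
jog_arm(
  dr=[
    [0,0,0],
    [0,0,0],
    [0,0,0],
    [0,0,0],
    [0,0,0],
    [0,0,0],
    [0,0,0],
    [0,0,0],
    [0,0,0],
    [0,0,0],
  ],
  slide=[
    [-0.02,0.0079,0],
    [-0.042,0.0079,0],
    [-0.045,0.0079,0],
    [-0.045,0.0079,0],
    [-0.045,0.0079,0],
    [-0.045,0.0079,0],
    [-0.04,0.0079,0],
    [-0.03,0.0079,0],
    [-0.0175,0.0079,0],
    [-0.008,0.0079,0.01],
  ],
  gripper=[-0.4,-0.4,-0.4,-0.4,-0.4,-0.4,-0.4,-0.4,-0.4,-0.4],
)

```text
time_s: 23.6
position: [0.4253, -0.0304, 0.1122]
tool_rot: [[0.227, 0.974, 0.003], [0.974, -0.227, -0.001], [-0.0, 0.003, -1.0]]
ft_force: [0.5, -0.0, -3.7]
grip_width: 0.0337
```

Request:
jog_arm(
  dr=[
    [0,0,0],
    [0,0,0],
    [0,0,0],
    [0,0,0],
    [0,0,0],
    [0,0,0],
    [0,0,0],
    [0,0,0],
    [0,0,0],
    [0,0,0],
  ],
  slide=[
    [0,0,0.015],
    [0,0,0.015],
    [0,0,0.01],
    [0,0,0.007],
    [0,0,0.004],
    [0,0,0],
    [0,0,0],
    [0,0,0],
    [0,0,0],
    [0,0,0],
  ],
  gripper=[-0.4,-0.4,-0.4,-0.4,-0.4,-0.4,-0.4,-0.4,-0.4,-0.4],
)

```text
time_s: 24.6
position: [0.4248, -0.0288, 0.0605]
tool_rot: [[0.225, 0.974, 0.0], [0.974, -0.225, -0.0], [-0.0, 0.0, -1.0]]
ft_force: [-0.2, 0.8, -2.7]
grip_width: 0.0337
```

```bash
python3 - <<'E'
from h import *
go(jig(-36),77,56)
E
```

```text
t24.60 p [424.8, -28.8, 60.5] psi 76.99 tilt [0.0004, -0.0002] F [-0.2, 0.8, -2.7] M [0.04, 0.1, 0.02] w 33.7 q [-20.0, 24.0, 108.0, -0.0, 47.0, -97.0]
rz(tool) -0.0001  dx -0.0002 dy -0.0001 dz 0.0045
```

Request:
jog_arm(
  dr=[
    [0,0,0],
    [0,0,0],
    [0,0,0],
    [0,0,0],
    [0,0,0],
    [0,0,0],
    [0,0,0],
    [0,0,0],
    [0,0,0],
    [0,0,0],
  ],
  slide=[
    [0,0,0.002],
    [0,0,0.001],
    [0,0,0.001],
    [0,0,0.0005],
    [0,0,0.0004],
    [0,0,0],
    [0,0,0],
    [0,0,0],
    [0,0,0],
    [0,0,0],
  ],
  gripper=[-0.4,-0.4,-0.4,-0.4,-0.4,-0.4,-0.4,-0.4,-0.4,-0.4],
)

```text
time_s: 25.6
position: [0.4247, -0.0288, 0.056]
tool_rot: [[0.225, 0.974, 0.0], [0.974, -0.225, -0.0], [-0.0, 0.0, -1.0]]
ft_force: [-3.2, 0.4, 7.5]
grip_width: 0.034
```

```bash
python3 - <<'E'
from h import *
go(jig(-36),77,56)
d=grab('scene','p6.png');cv2.imwrite('pics/p6.png',cv2.resize(d['pixels'][170:300,250:380],None,fx=6,fy=4.5,interpolation=cv2.INTER_CUBIC))
E
```

```text
t25.60 p [424.7, -28.8, 56.0] psi 77.00 tilt [0.0004, -0.0003] F [-3.2, 0.4, 7.5] M [0.14, 0.5, -0.03] w 34.0 q [-20.0, 25.0, 109.0, -0.0, 47.0, -97.0]
rz(tool) 0.0000  dx -0.0002 dy 0.0000 dz -0.0000
```

View pics/p6.png

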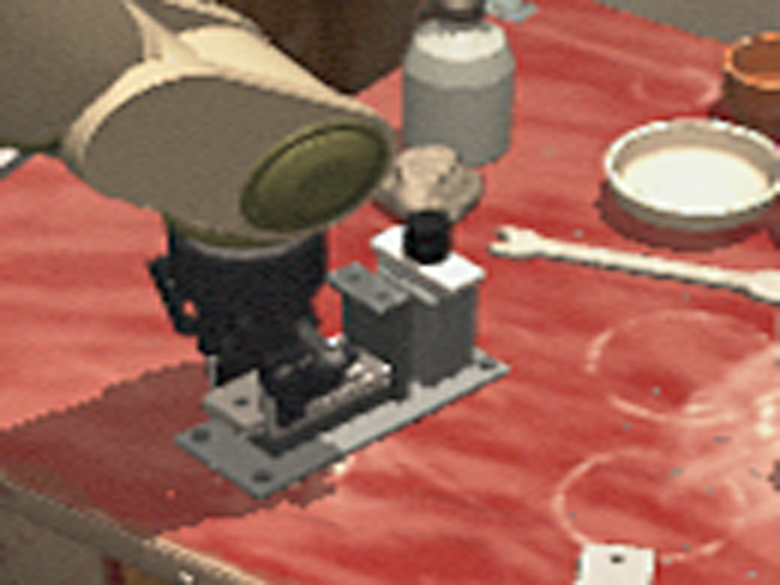

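Request:
jog_arm(
  dr=[
    [0,0,0],
    [0,0,0],
    [0,0,0],
    [0,0,0],
    [0,0,0],
    [0,0,0],
    [0,0,0],
    [0,0,0],
    [0,0,0],
    [0,0,0],
  ],
  slide=[
    [0,0.001,-0.0002],
    [0,0.003,0],
    [0,0.003,0],
    [0,0.003,0],
    [0,0.002,0],
    [0,0.001,0],
    [0,0.001,0],
    [0,0.001,0],
    [0,0.0005,0],
    [0,0,0],
  ],
  gripper=[-0.4,-0.4,-0.4,-0.4,-0.4,-0.4,-0.4,-0.4,-0.4,-0.4],
)

```text
time_s: 26.65
position: [0.4388, -0.0319, 0.056]
tool_rot: [[0.225, 0.974, -0.002], [0.974, -0.225, 0.001], [0.0, -0.002, -1.0]]
ft_force: [-6.3, 1.3, 8.0]
grip_width: 0.0334
```

```bash
python3 - <<'E'
from h import *
go(jig(-18),77,56)
E
```

```text
t26.65 p [438.8, -31.9, 56.0] psi 77.01 tilt [-0.0021, 0.0005] F [-6.3, 1.3, 8.0] M [0.22, 1.0, -0.02] w 33.4 q [-20.0, 26.0, 106.0, -0.0, 48.0, -97.0]
rz(tool) 0.0002  dx -0.0003 dy 0.0035 dz -0.0000
```

Request:
jog_arm(
  dr=[
    [0,0,0],
    [0,0,0],
    [0,0,0],
    [0,0,0],
    [0,0,0],
    [0,0,0],
    [0,0,0],
    [0,0,0],
    [0,0,0],
    [0,0,0],
  ],
  slide=[
    [-0.0002,0.0008,0],
    [0,0.0008,0],
    [0,0.0008,0],
    [0,0.0007,0],
    [0,0.0007,0],
    [0,0.0004,0],
    [0,0,0],
    [0,0,0],
    [0,0,0],
    [0,0,0],
  ],
  gripper=[-0.4,-0.4,-0.4,-0.4,-0.4,-0.4,-0.4,-0.4,-0.4,-0.4],
)

```text
time_s: 27.65
position: [0.4421, -0.0328, 0.0559]
tool_rot: [[0.225, 0.974, -0.004], [0.974, -0.225, 0.001], [0.0, -0.004, -1.0]]
ft_force: [-9.8, 1.3, 11.4]
grip_width: 0.0338
```

```bash
python3 - <<'E'
from h import *
go(jig(-18),77,56)
E
```

```text
t27.65 p [442.1, -32.8, 55.9] psi 77.02 tilt [-0.0038, 0.0009] F [-9.8, 1.3, 11.4] M [0.25, 1.58, 0.03] w 33.8 q [-20.0, 26.0, 106.0, -0.0, 48.0, -97.0]
rz(tool) 0.0003  dx -0.0002 dy 0.0001 dz -0.0001
```

Request:
jog_arm(
  dr=[
    [0,0,0],
    [0,0,0],
    [0,0,0],
    [0,0,0],
    [0,0,0],
    [0,0,0],
    [0,0,0],
    [0,0,0],
    [0,0,0],
    [0,0,0],
  ],
  slide=[
    [0,0.0005,0],
    [0,0.0005,0],
    [0,0,0],
    [0,0,0],
    [0,0,0],
    [0,0,0],
    [0,0,0],
    [0,0,0],
    [0,0,0],
    [0,0,0],
  ],
  gripper=[-0.4,-0.4,-0.4,-0.4,-0.4,-0.4,-0.4,-0.4,-0.4,-0.4],
)

```text
time_s: 28.65
position: [0.4422, -0.0328, 0.056]
tool_rot: [[0.224, 0.974, -0.006], [0.974, -0.224, 0.001], [0.0, -0.006, -1.0]]
ft_force: [-14.2, 1.8, 15.5]
grip_width: 0.0341
```

Request:
jog_arm(
  dr=[
    [0,0,0],
    [0,0,0],
    [0,0,0],
    [0,0,0],
    [0,0,0],
    [0,0,0],
    [0,0,0],
    [0,0,0],
    [0,0,0],
    [0,0,0],
  ],
  slide=[
    [0,0,0],
    [0,0,0],
    [0,0,0],
    [0,0,0],
    [0,0,0],
    [0,0,-0.01],
    [0,0,-0.02],
    [0,0,-0.03],
    [0,0,-0.02],
    [0,0,0],
  ],
  gripper=[0.3,0.3,0.3,0.3,0.3,0.5,0.5,0.5,0.5,0.5],
)

```text
time_s: 29.65
position: [0.446, -0.0339, 0.1384]
tool_rot: [[0.225, 0.974, 0.005], [0.974, -0.225, -0.002], [-0.001, 0.006, -1.0]]
ft_force: [-1.3, -0.1, 0.3]
grip_width: 0.0639
```

```bash
python3 - <<'E'
from h import *
pick(574.7,277,5.3)
d=grab('scene','p7.png');cv2.imwrite('pics/p7.png',cv2.resize(d['pixels'][170:300,250:380],None,fx=6,fy=4.5,interpolation=cv2.INTER_CUBIC))
blocks(d)
E
```

```text
t29.65 p [446.0, -33.9, 138.4] psi 77.00 tilt [0.0055, -0.0019] F [-1.3, -0.1, 0.3] M [0.07, 0.05, 0.03] w 63.9 q [-20.0, 18.0, 100.0, 0.0, 62.0, -97.0]
rz(tool) -0.3193  dx 0.2977 dy 0.1388 dz 0.1264
  x451.8 y-882.5 yaw75.1 L65.1 W37.4 [567. 404.]
  x29.0 y33.8 yaw-16.4 L100.0 W31.8 [188. 347.]
  x526.0 y-605.7 yaw-89.1 L88.2 W42.4 [481. 335.]
  x435.6 y-408.7 yaw7.0 L79.4 W36.1 [403. 324.]
  x417.5 y-247.3 yaw26.0 L79.9 W35.7 [351. 302.]
  x988.5 y-896.8 yaw56.7 L91.5 W38.9 [618. 274.]
  x697.0 y50.9 yaw39.7 L66.4 W34.2 [321. 209.]
  x576.2 y278.5 yaw5.3 L80.5 W33.8 [248. 202.]
  x827.7 y116.3 yaw25.4 L74.3 W42.7 [327. 182.]
```

View pics/p7.png

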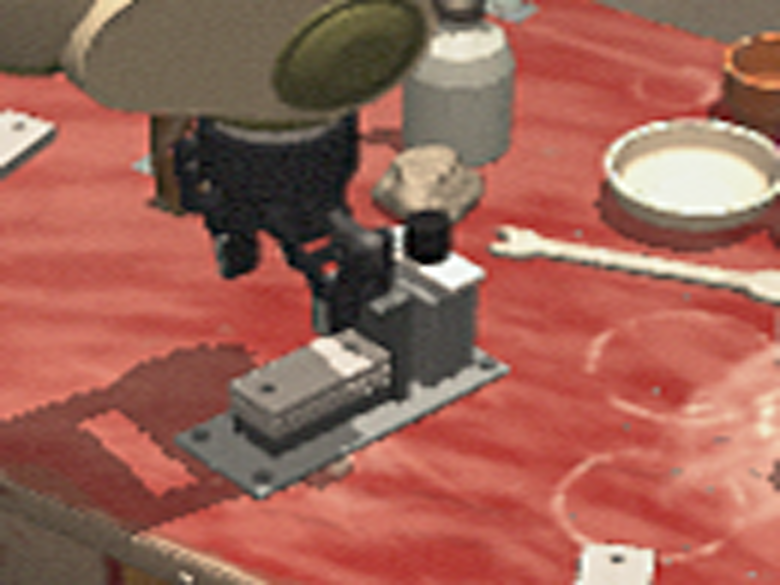

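Request:
jog_arm(
  dr=[
    [0,0,-0.1064],
    [0,0,-0.1064],
    [0,0,-0.1065],
    [0,0,0],
    [0,0,0],
    [0,0,0],
    [0,0,0],
    [0,0,0],
    [0,0,0],
    [0,0,0],
  ],
  slide=[
    [0,0,0],
    [0,0,0],
    [0,0,0],
    [0.0425,0,0],
    [0.0425,0,0],
    [0.0425,0,0],
    [0.0425,0,0],
    [0.0425,0,0],
    [0.0425,0,0],
    [0.0425,0,0],
  ],
  gripper=[0.5,0.5,0.5,0.5,0.5,0.5,0.5,0.5,0.5,0.5],
)

```text
time_s: 30.7
position: [0.4165, 0.2642, 0.1346]
tool_rot: [[-0.092, 0.996, -0.002], [0.996, 0.092, -0.001], [-0.0, -0.002, -1.0]]
ft_force: [0.1, 0.5, 0.8]
grip_width: 0.0642
```

Request:
jog_arm(
  dr=[
    [0,0,0],
    [0,0,0],
    [0,0,0],
    [0,0,0],
    [0,0,0],
    [0,0,0],
    [0,0,0],
    [0,0,0],
    [0,0,0],
    [0,0,0],
  ],
  slide=[
    [0,0.025,0],
    [0,0.035,0],
    [0,0.04,0.01],
    [0,0.0388,0.02],
    [0,0,0.02],
    [0,0,0.02],
    [0,0,0.02],
    [0,0,0],
    [0,0,0],
    [0,0,0],
  ],
  gripper=[0.5,0.5,0.5,0.5,0.5,0.5,0.5,0.5,0.5,0.5],
)

```text
time_s: 31.7
position: [0.556, 0.2755, 0.0465]
tool_rot: [[-0.092, 0.996, 0.001], [0.996, 0.092, 0.0], [0.0, 0.001, -1.0]]
ft_force: [-0.4, -0.5, 0.8]
grip_width: 0.0638
```

```bash
python3 - <<'E'
from h import *
pick(574.7,277,5.3)
E
```

```text
t31.70 p [556.0, 275.5, 46.5] psi 95.29 tilt [0.0013, 0.0003] F [-0.4, -0.5, 0.8] M [-0.04, -0.03, -0.01] w 63.8 q [15.0, 40.0, 77.0, -0.0, 63.0, -80.0]
rz(tool) -0.0001  dx -0.0003 dy 0.0007 dz 0.0345
```

Request:
jog_arm(
  dr=[
    [0,0,0],
    [0,0,0],
    [0,0,0],
    [0,0,0],
    [0,0,0],
    [0,0,0],
    [0,0,0],
    [0,0,0],
    [0,0,0],
    [0,0,0],
  ],
  slide=[
    [0,0.0005,0.012],
    [0,0,0.012],
    [0,0,0.0065],
    [0,0,0.004],
    [0,0,0],
    [0,0,0],
    [0,0,0],
    [0,0,0],
    [0,0,0],
    [0,0,0],
  ],
  gripper=[0.5,0.5,0.5,0.5,0.5,-0.4,-0.4,-0.4,-0.4,-0.4],
)

```text
time_s: 32.7
position: [0.5565, 0.2756, 0.012]
tool_rot: [[-0.092, 0.996, 0.001], [0.996, 0.092, 0.0], [0.0, 0.001, -1.0]]
ft_force: [-1.5, -0.9, 6.1]
grip_width: 0.0338
```

```bash
python3 - <<'E'
from h import *
pick(574.7,277,5.3)
E
```

```text
t32.70 p [556.5, 275.6, 12.0] psi 95.29 tilt [0.0014, 0.0004] F [-1.5, -0.9, 6.1] M [-0.1, 0.18, -0.07] w 33.8 q [15.0, 42.0, 79.0, 0.0, 59.0, -80.0]
rz(tool) -0.0002  dx -0.0003 dy 0.0002 dz -0.0000
```

Request:
jog_arm(
  dr=[
    [0,0,0],
    [0,0,0],
    [0,0,0],
    [0,0,0],
    [0,0,0],
    [0,0,0],
    [0,0,0],
    [0,0,0.1064],
    [0,0,0.1064],
    [0,0,0.1065],
  ],
  slide=[
    [0,0,-0.01],
    [0,0,-0.03],
    [0,-0.02,-0.035],
    [0,-0.03,-0.035],
    [0,-0.04,-0.01],
    [0,-0.03,0],
    [0,-0.019,0],
    [0,0,0],
    [0,0,0],
    [0,0,0],
  ],
  gripper=[-0.4,-0.4,-0.4,-0.4,-0.4,-0.4,-0.4,-0.4,-0.4,-0.4],
)

```text
time_s: 33.7
position: [0.4174, 0.2626, 0.1316]
tool_rot: [[0.229, 0.973, 0.0], [0.973, -0.229, 0.0], [0.0, 0.0, -1.0]]
ft_force: [0.4, 0.0, -2.1]
grip_width: 0.0339
```

```bash
python3 - <<'E'
from h import *
go(jig(-36),77,70)
E
```

```text
t33.70 p [417.4, 262.6, 131.6] psi 76.75 tilt [0.0001, 0.0] F [0.4, 0.0, -2.1] M [-0.08, 0.03, 0.02] w 33.9 q [18.0, 23.0, 93.0, -0.0, 64.0, -58.0]
rz(tool) -0.0043  dx -0.2824 dy 0.0726 dz 0.0616
```

Request:
jog_arm(
  dr=[
    [0,0,0],
    [0,0,0],
    [0,0,0],
    [0,0,0],
    [0,0,0],
    [0,0,0],
    [0,0,0],
    [0,0,0],
    [0,0,0],
    [0,0,0],
  ],
  slide=[
    [-0.02,0.0091,0],
    [-0.04,0.0091,0],
    [-0.045,0.0091,0],
    [-0.045,0.0091,0],
    [-0.045,0.0091,0],
    [-0.04,0.0091,0],
    [-0.03,0.0091,0],
    [-0.0174,0.0089,0],
    [0,0,0.01],
    [0,0,0.015],
  ],
  gripper=[-0.4,-0.4,-0.4,-0.4,-0.4,-0.4,-0.4,-0.4,-0.4,-0.4],
)

```text
time_s: 34.7
position: [0.4253, -0.0297, 0.1066]
tool_rot: [[0.226, 0.974, 0.002], [0.974, -0.226, -0.001], [-0.0, 0.002, -1.0]]
ft_force: [-0.0, 0.3, -1.6]
grip_width: 0.0337
```

Request:
jog_arm(
  dr=[
    [0,0,0],
    [0,0,0],
    [0,0,0],
    [0,0,0],
    [0,0,0],
    [0,0,0],
    [0,0,0],
    [0,0,0],
    [0,0,0],
    [0,0,0],
  ],
  slide=[
    [0,0,0.015],
    [0,0,0.01],
    [0,0,0.006],
    [0,0,0.0015],
    [0,0,0],
    [0,0,0],
    [0,0,0],
    [0,0,0],
    [0,0,0],
    [0,0,0],
  ],
  gripper=[-0.4,-0.4,-0.4,-0.4,-0.4,-0.4,-0.4,-0.4,-0.4,-0.4],
)

```text
time_s: 35.7
position: [0.4249, -0.0289, 0.0737]
tool_rot: [[0.225, 0.974, 0.0], [0.974, -0.225, -0.0], [0.0, 0.0, -1.0]]
ft_force: [-0.4, -0.7, -1.8]
grip_width: 0.0337
```

```bash
python3 - <<'E'
from h import *
go(jig(-36),77,70)
E
```

```text
t35.70 p [424.9, -28.9, 73.7] psi 76.99 tilt [0.0001, -0.0] F [-0.4, -0.7, -1.8] M [-0.01, 0.03, 0.0] w 33.7 q [-20.0, 23.0, 107.0, 0.0, 50.0, -97.0]
rz(tool) -0.0001  dx -0.0001 dy -0.0002 dz 0.0037
```

Contact expected at 70.0; command 69.6, then slide.

Request:
jog_arm(
  dr=[
    [0,0,0],
    [0,0,0],
    [0,0,0],
    [0,0,0],
    [0,0,0],
    [0,0,0],
    [0,0,0],
    [0,0,0],
    [0,0,0],
    [0,0,0],
  ],
  slide=[
    [-0.0001,0,0.0015],
    [0,0,0.001],
    [0,0,0.001],
    [0,0,0.0005],
    [0,0,0],
    [0,0,0],
    [0,0,0],
    [0,0,0],
    [0,0,0],
    [0,0,0],
  ],
  gripper=[-0.4,-0.4,-0.4,-0.4,-0.4,-0.4,-0.4,-0.4,-0.4,-0.4],
)

```text
time_s: 36.7
position: [0.4249, -0.0289, 0.0699]
tool_rot: [[0.225, 0.974, 0.0], [0.974, -0.225, -0.0], [-0.0, 0.0, -1.0]]
ft_force: [-2.9, -0.0, 6.0]
grip_width: 0.0338
```

```bash
python3 - <<'E'
from h import *
go(jig(-18),77,70)
E
```

```text
t36.70 p [424.9, -28.9, 69.9] psi 77.00 tilt [0.0002, -0.0001] F [-2.9, -0.0, 6.0] M [0.03, 0.42, -0.09] w 33.8 q [-20.0, 23.0, 108.0, -0.0, 49.0, -97.0]
rz(tool) -0.0001  dx -0.0000 dy 0.0178 dz -0.0001
```

Request:
jog_arm(
  dr=[
    [0,0,0],
    [0,0,0],
    [0,0,0],
    [0,0,0],
    [0,0,0],
    [0,0,0],
    [0,0,0],
    [0,0,0],
    [0,0,0],
    [0,0,0],
  ],
  slide=[
    [-0.0001,0.001,0],
    [0,0.003,0],
    [0,0.003,0],
    [0,0.003,0],
    [0,0.002,0],
    [0,0.001,0],
    [0,0.001,0],
    [0,0.001,0],
    [0,0.0005,0],
    [0,0,0],
  ],
  gripper=[-0.4,-0.4,-0.4,-0.4,-0.4,-0.4,-0.4,-0.4,-0.4,-0.4],
)

```text
time_s: 37.7
position: [0.439, -0.0322, 0.0699]
tool_rot: [[0.225, 0.974, -0.002], [0.974, -0.225, 0.001], [0.0, -0.002, -1.0]]
ft_force: [-6.6, 1.9, 9.5]
grip_width: 0.0341
```

```bash
python3 - <<'E'
from h import *
go(jig(-18),77,70)
E
```

```text
t37.70 p [439.0, -32.2, 69.9] psi 77.01 tilt [-0.002, 0.0005] F [-6.6, 1.9, 9.5] M [0.22, 1.01, 0.04] w 34.1 q [-20.0, 24.0, 105.0, -0.0, 50.0, -97.0]
rz(tool) 0.0002  dx -0.0001 dy 0.0033 dz -0.0001
```

Request:
jog_arm(
  dr=[
    [0,0,0],
    [0,0,0],
    [0,0,0],
    [0,0,0],
    [0,0,0],
    [0,0,0],
    [0,0,0],
    [0,0,0],
    [0,0,0],
    [0,0,0],
  ],
  slide=[
    [0,0.0008,0],
    [0,0.0008,0],
    [0,0.0008,0],
    [0,0.0007,0],
    [0,0.0007,0],
    [0,0.0005,0],
    [0,0.0005,0],
    [0,0,0],
    [0,0,0],
    [0,0,0],
  ],
  gripper=[-0.4,-0.4,-0.4,-0.4,-0.4,-0.4,-0.4,-0.4,-0.4,-0.4],
)

```text
time_s: 38.7
position: [0.4423, -0.0329, 0.0699]
tool_rot: [[0.225, 0.974, -0.005], [0.974, -0.225, 0.001], [-0.0, -0.005, -1.0]]
ft_force: [-12.8, 1.9, 15.5]
grip_width: 0.0337
```

```bash
python3 - <<'E'
from h import *
go(jig(-18),77,70)
E
```

```text
t38.70 p [442.3, -32.9, 69.9] psi 77.02 tilt [-0.0053, 0.0012] F [-12.8, 1.9, 15.5] M [0.2, 1.91, -0.04] w 33.7 q [-20.0, 25.0, 105.0, -0.0, 51.0, -97.0]
rz(tool) 0.0004  dx -0.0001 dy -0.0001 dz -0.0001
```

Request:
jog_arm(
  dr=[
    [0,0,0],
    [0,0,0],
    [0,0,0],
    [0,0,0],
    [0,0,0],
    [0,0,0],
    [0,0,0],
    [0,0,0],
    [0,0,0],
    [0,0,0],
  ],
  slide=[
    [0,0.0004,0],
    [0,0,0],
    [0,0,0],
    [0,0,0],
    [0,0,0],
    [0,0,0],
    [0,0,-0.01],
    [0,0,-0.02],
    [0,0,-0.03],
    [0,0,-0.02],
  ],
  gripper=[-0.4,-0.4,0.3,0.3,0.3,0.3,0.5,0.5,0.5,0.5],
)

```text
time_s: 39.7
position: [0.4454, -0.0338, 0.1519]
tool_rot: [[0.225, 0.974, 0.002], [0.974, -0.225, -0.001], [-0.0, 0.002, -1.0]]
ft_force: [0.4, 0.1, 0.0]
grip_width: 0.0642
```

```bash
python3 - <<'E'
from h import *
pick(416.2,-248.4,25)
d=grab('scene','p8.png');cv2.imwrite('pics/p8.png',cv2.resize(d['pixels'][170:300,250:380],None,fx=6,fy=4.5,interpolation=cv2.INTER_CUBIC))
blocks(d)
E
```

```text
t39.70 p [445.4, -33.8, 151.9] psi 77.00 tilt [0.002, -0.0007] F [0.4, 0.1, 0.0] M [-0.01, 0.03, -0.01] w 64.2 q [-20.0, 17.0, 98.0, 0.0, 64.0, -97.0]
rz(tool) -0.6632  dx -0.1821 dy -0.1352 dz 0.1399
  x451.5 y-883.8 yaw66.7 L67.5 W33.3 [566. 404.]
  x29.1 y34.0 yaw-16.4 L99.8 W32.4 [187. 348.]
  x526.0 y-605.2 yaw-89.1 L87.1 W42.3 [481. 335.]
  x435.6 y-408.7 yaw7.0 L79.4 W36.1 [403. 324.]
  x417.3 y-247.3 yaw25.9 L79.5 W35.4 [351. 302.]
  x222.3 y150.7 yaw54.5 L89.8 W39.9 [203. 284.]
  x995.0 y-902.9 yaw71.4 L86.1 W44.7 [617. 274.]
  x697.0 y50.9 yaw39.7 L66.4 W34.2 [321. 209.]
  x826.8 y116.2 yaw34.5 L69.1 W48.3 [327. 182.]
```

View pics/p8.png

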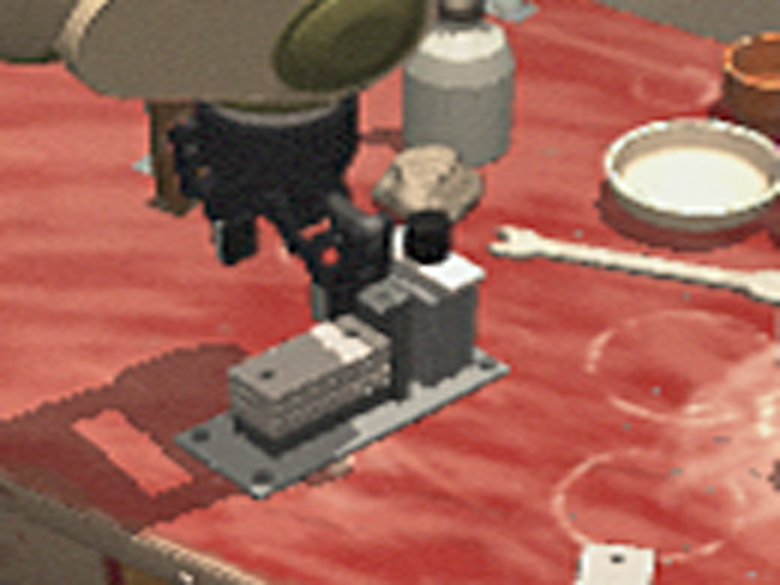

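Request:
jog_arm(
  dr=[
    [0,0,-0.1333],
    [0,0,-0.1333],
    [0,0,-0.1333],
    [0,0,-0.1333],
    [0,0,-0.1333],
    [0,0,0],
    [0,0,0],
    [0,0,0],
    [0,0,0],
    [0,0,0],
  ],
  slide=[
    [0,0,0],
    [0,0,0],
    [0,0,0],
    [0,0,0],
    [0,0,0],
    [-0.0364,-0.027,0],
    [-0.0364,-0.027,0],
    [-0.0364,-0.027,0],
    [-0.0364,-0.027,0],
    [-0.0365,-0.027,0.01],
  ],
  gripper=[0.5,0.5,0.5,0.5,0.5,0.5,0.5,0.5,0.5,0.5],
)

```text
time_s: 40.75
position: [0.4001, -0.2581, 0.1408]
tool_rot: [[-0.425, 0.905, 0.002], [0.905, 0.425, -0.002], [-0.003, 0.001, -1.0]]
ft_force: [1.2, -0.1, 0.6]
grip_width: 0.0641
```

Request:
jog_arm(
  dr=[
    [0,0,0],
    [0,0,0],
    [0,0,0],
    [0,0,0],
    [0,0,0],
    [0,0,0],
    [0,0,0],
    [0,0,0],
    [0,0,0],
    [0,0,0],
  ],
  slide=[
    [0,0,0.02],
    [0,0,0.02],
    [0,0,0.02],
    [0,0,0.02],
    [0,0,0.015],
    [0,0,0.005],
    [0,0,0],
    [0,0,0],
    [0,0,0],
    [0,0,0],
  ],
  gripper=[0.5,0.5,0.5,0.5,0.5,0.5,0.5,0.5,0.5,0.5],
)

```text
time_s: 41.75
position: [0.4006, -0.2561, 0.0402]
tool_rot: [[-0.426, 0.905, 0.001], [0.905, 0.426, -0.001], [-0.001, 0.0, -1.0]]
ft_force: [0.4, -0.3, -0.8]
grip_width: 0.0639
```

```bash
python3 - <<'E'
from h import *
pick(416.2,-248.4,25.2)
E
```

```text
t41.75 p [400.6, -256.1, 40.2] psi 115.19 tilt [0.0008, -0.0009] F [0.4, -0.3, -0.8] M [-0.01, 0.0, 0.02] w 63.9 q [-47.0, 30.0, 102.0, -0.0, 48.0, -162.0]
rz(tool) -0.0003  dx 0.0003 dy -0.0006 dz 0.0282
```

Request:
jog_arm(
  dr=[
    [0,0,0],
    [0,0,0],
    [0,0,0],
    [0,0,0],
    [0,0,0],
    [0,0,0],
    [0,0,0],
    [0,0,0],
    [0,0,0],
    [0,0,0],
  ],
  slide=[
    [0.0003,-0.0005,0.01],
    [0,0,0.01],
    [0,0,0.005],
    [0,0,0.0032],
    [0,0,0],
    [0,0,0],
    [0,0,0],
    [0,0,0],
    [0,0,0],
    [0,0,0],
  ],
  gripper=[0.5,0.5,0.5,0.5,0.5,-0.4,-0.4,-0.4,-0.4,-0.4],
)

```text
time_s: 42.75
position: [0.3999, -0.256, 0.0121]
tool_rot: [[-0.426, 0.905, 0.001], [0.905, 0.426, -0.001], [-0.001, 0.0, -1.0]]
ft_force: [-1.5, 1.0, 4.9]
grip_width: 0.0337
```

```bash
python3 - <<'E'
from h import *
pick(416.2,-248.4,25.2)
E
```

```text
t42.75 p [399.9, -256.0, 12.1] psi 115.19 tilt [0.0005, -0.0007] F [-1.5, 1.0, 4.9] M [0.12, 0.19, 0.04] w 33.7 q [-47.0, 33.0, 103.0, -0.0, 44.0, -162.0]
rz(tool) -0.0002  dx -0.0001 dy -0.0000 dz 0.0001
```

Request:
jog_arm(
  dr=[
    [0,0,0],
    [0,0,0],
    [0,0,0],
    [0,0,0],
    [0,0,0],
    [0,0,0.1333],
    [0,0,0.1333],
    [0,0,0.1333],
    [0,0,0.1333],
    [0,0,0.1333],
  ],
  slide=[
    [0,0,-0.01],
    [0,0,-0.025],
    [0,0,-0.035],
    [0,0,-0.035],
    [0,0,-0.02],
    [0,0,-0.005],
    [0,0,0],
    [0,0,0],
    [0,0,0],
    [0,0,0],
  ],
  gripper=[-0.4,-0.4,-0.4,-0.4,-0.4,-0.4,-0.4,-0.4,-0.4,-0.4],
)

```text
time_s: 43.75
position: [0.3995, -0.2556, 0.1419]
tool_rot: [[0.23, 0.973, -0.0], [0.973, -0.23, 0.0], [0.0, -0.0, -1.0]]
ft_force: [-0.6, 0.2, -2.7]
grip_width: 0.0338
```

```bash
python3 - <<'E'
from h import *
go(jig(-36),77,84)
E
```

```text
t43.75 p [399.5, -255.6, 141.9] psi 76.68 tilt [-0.0002, 0.0002] F [-0.6, 0.2, -2.7] M [0.03, 0.03, -0.04] w 33.8 q [-47.0, 20.0, 95.0, -0.0, 64.0, -124.0]
rz(tool) -0.0056  dx 0.2265 dy -0.0265 dz 0.0579
```

Request:
jog_arm(
  dr=[
    [0,0,0],
    [0,0,0],
    [0,0,0],
    [0,0,0],
    [0,0,0],
    [0,0,0],
    [0,0,0],
    [0,0,0],
    [0,0,0],
    [0,0,0],
  ],
  slide=[
    [0.02,-0.0265,0],
    [0.04,0,0],
    [0.045,0,0],
    [0.045,0,0],
    [0.04,0,0],
    [0.025,0,0],
    [0.0115,0,0],
    [0,0,0.01],
    [0,0,0.015],
    [0,0,0.015],
  ],
  gripper=[-0.4,-0.4,-0.4,-0.4,-0.4,-0.4,-0.4,-0.4,-0.4,-0.4],
)

```text
time_s: 44.75
position: [0.4247, -0.0304, 0.1006]
tool_rot: [[0.226, 0.974, 0.0], [0.974, -0.226, -0.0], [-0.0, 0.0, -1.0]]
ft_force: [-0.2, 0.1, -3.1]
grip_width: 0.0338
```

Request:
jog_arm(
  dr=[
    [0,0,0],
    [0,0,0],
    [0,0,0],
    [0,0,0],
    [0,0,0],
    [0,0,0],
    [0,0,0],
    [0,0,0],
    [0,0,0],
    [0,0,0],
  ],
  slide=[
    [0,0,0.008],
    [0,0,0.004],
    [0,0,0.002],
    [0,0,0],
    [0,0,0],
    [0,0,0],
    [0,0,0],
    [0,0,0],
    [0,0,0],
    [0,0,0],
  ],
  gripper=[-0.4,-0.4,-0.4,-0.4,-0.4,-0.4,-0.4,-0.4,-0.4,-0.4],
)

```text
time_s: 45.75
position: [0.4249, -0.0292, 0.0874]
tool_rot: [[0.225, 0.974, 0.0], [0.974, -0.225, -0.0], [-0.0, 0.0, -1.0]]
ft_force: [-0.1, -0.2, -1.8]
grip_width: 0.0336
```

```bash
python3 - <<'E'
from h import *
go(jig(-36),77,84)
E
```

```text
t45.75 p [424.9, -29.2, 87.4] psi 77.00 tilt [0.0, -0.0] F [-0.1, -0.2, -1.8] M [0.04, 0.06, 0.03] w 33.6 q [-20.0, 21.0, 106.0, -0.0, 52.0, -97.0]
rz(tool) -0.0000  dx 0.0002 dy -0.0003 dz 0.0034
```

Request:
jog_arm(
  dr=[
    [0,0,0],
    [0,0,0],
    [0,0,0],
    [0,0,0],
    [0,0,0],
    [0,0,0],
    [0,0,0],
    [0,0,0],
    [0,0,0],
    [0,0,0],
  ],
  slide=[
    [0.0002,0,0.0015],
    [0,0,0.001],
    [0,0,0.0007],
    [0,0,0.0005],
    [0,0,0],
    [0,0,0],
    [0,0,0],
    [0,0,0],
    [0,0,0],
    [0,0,0],
  ],
  gripper=[-0.4,-0.4,-0.4,-0.4,-0.4,-0.4,-0.4,-0.4,-0.4,-0.4],
)

```text
time_s: 46.75
position: [0.4249, -0.029, 0.084]
tool_rot: [[0.225, 0.974, 0.0], [0.974, -0.225, -0.0], [-0.0, 0.0, -1.0]]
ft_force: [-2.1, 1.1, 5.2]
grip_width: 0.0337
```

```bash
python3 - <<'E'
from h import *
go(jig(-18),77,84)
E
```

```text
t46.75 p [424.9, -29.0, 84.0] psi 77.00 tilt [0.0001, -0.0001] F [-2.1, 1.1, 5.2] M [0.17, 0.41, -0.03] w 33.7 q [-20.0, 22.0, 107.0, -0.0, 52.0, -97.0]
rz(tool) -0.0000  dx 0.0000 dy 0.0178 dz 0.0000
```

Request:
jog_arm(
  dr=[
    [0,0,0],
    [0,0,0],
    [0,0,0],
    [0,0,0],
    [0,0,0],
    [0,0,0],
    [0,0,0],
    [0,0,0],
    [0,0,0],
    [0,0,0],
  ],
  slide=[
    [-0.0001,0.001,0],
    [0,0.003,0],
    [0,0.003,0],
    [0,0.003,0],
    [0,0.002,0],
    [0,0.001,0],
    [0,0.001,0],
    [0,0.001,0],
    [0,0.0005,0],
    [0,0,0],
  ],
  gripper=[-0.4,-0.4,-0.4,-0.4,-0.4,-0.4,-0.4,-0.4,-0.4,-0.4],
)

```text
time_s: 47.75
position: [0.4391, -0.0323, 0.084]
tool_rot: [[0.225, 0.974, -0.002], [0.974, -0.225, 0.0], [0.0, -0.002, -1.0]]
ft_force: [-6.3, 0.9, 9.8]
grip_width: 0.0339
```

```bash
python3 - <<'E'
from h import *
go(jig(-18),77,84)
E
```

```text
t47.75 p [439.1, -32.3, 84.0] psi 77.01 tilt [-0.002, 0.0005] F [-6.3, 0.9, 9.8] M [0.23, 1.1, 0.04] w 33.9 q [-20.0, 23.0, 104.0, -0.0, 53.0, -97.0]
rz(tool) 0.0001  dx -0.0000 dy 0.0032 dz 0.0000
```

Request:
jog_arm(
  dr=[
    [0,0,0],
    [0,0,0],
    [0,0,0],
    [0,0,0],
    [0,0,0],
    [0,0,0],
    [0,0,0],
    [0,0,0],
    [0,0,0],
    [0,0,0],
  ],
  slide=[
    [0,0.0008,0],
    [0,0.0008,0],
    [0,0.0008,0],
    [0,0.0007,0],
    [0,0.0007,0],
    [0,0.0005,0],
    [0,0.0005,0],
    [0,0,0],
    [0,0,0],
    [0,0,0],
  ],
  gripper=[-0.4,-0.4,-0.4,-0.4,-0.4,-0.4,-0.4,-0.4,-0.4,-0.4],
)

```text
time_s: 48.75
position: [0.4427, -0.0331, 0.084]
tool_rot: [[0.225, 0.974, -0.005], [0.974, -0.225, 0.001], [-0.0, -0.005, -1.0]]
ft_force: [-10.8, 2.1, 14.3]
grip_width: 0.0341
```

```bash
python3 - <<'E'
from h import *
go(jig(-18),77,84)
E
```

```text
t48.75 p [442.7, -33.1, 84.0] psi 77.02 tilt [-0.0045, 0.001] F [-10.8, 2.1, 14.3] M [0.26, 1.88, -0.03] w 34.1 q [-20.0, 23.0, 104.0, -0.0, 53.0, -97.0]
rz(tool) 0.0003  dx -0.0000 dy -0.0005 dz 0.0000
```

Request:
jog_arm(
  dr=[
    [0,0,0],
    [0,0,0],
    [0,0,0],
    [0,0,0],
    [0,0,0],
    [0,0,0],
    [0,0,0],
    [0,0,0],
    [0,0,0],
    [0,0,0],
  ],
  slide=[
    [0,0.0005,0],
    [0,0.0005,0],
    [0,0,0],
    [0,0,0],
    [0,0,0],
    [0,0,0],
    [0,0,0],
    [0,0,0],
    [0,0,0],
    [0,0,0],
  ],
  gripper=[-0.4,-0.4,-0.4,-0.4,-0.4,-0.4,-0.4,-0.4,-0.4,-0.4],
)

```text
time_s: 49.75
position: [0.4428, -0.0331, 0.084]
tool_rot: [[0.224, 0.974, -0.007], [0.974, -0.224, 0.001], [-0.0, -0.007, -1.0]]
ft_force: [-15.6, 1.6, 18.5]
grip_width: 0.0341
```

Request:
jog_arm(
  dr=[
    [0,0,0],
    [0,0,0],
    [0,0,0],
    [0,0,0],
    [0,0,0],
    [0,0,0],
    [0,0,0],
    [0,0,0],
    [0,0,0],
    [0,0,0],
  ],
  slide=[
    [0,0,0],
    [0,0,0],
    [0,0,0],
    [0,0,0],
    [0,0,0],
    [0,0,-0.01],
    [0,0,-0.02],
    [0,0,-0.03],
    [0,0,-0.02],
    [0,0,0],
  ],
  gripper=[0.3,0.3,0.3,0.3,0.3,0.5,0.5,0.5,0.5,0.5],
)

```text
time_s: 50.75
position: [0.4468, -0.0343, 0.1666]
tool_rot: [[0.225, 0.974, 0.005], [0.974, -0.225, -0.002], [-0.001, 0.006, -1.0]]
ft_force: [0.7, 0.1, -0.9]
grip_width: 0.0644
```

```bash
python3 - <<'E'
from h import *
pick(434.7,-409.8,7.0)
d=grab('scene','p9.png');cv2.imwrite('pics/p9.png',cv2.resize(d['pixels'][170:300,250:380],None,fx=6,fy=4.5,interpolation=cv2.INTER_CUBIC))
blocks(d)
print('top');blocks(grab('top'))
E
```

```text
t50.75 p [446.8, -34.3, 166.6] psi 77.00 tilt [0.0055, -0.002] F [0.7, 0.1, -0.9] M [-0.0, -0.05, -0.0] w 64.4 q [-20.0, 16.0, 97.0, -0.0, 66.0, -97.0]
rz(tool) -0.3490  dx -0.3713 dy -0.0758 dz 0.1546
  x526.0 y-605.2 yaw-89.1 L87.1 W42.3 [481. 335.]
  x435.6 y-408.7 yaw7.0 L79.4 W36.1 [403. 324.]
  x229.2 y157.9 yaw-87.5 L79.8 W42.2 [206. 281.]
  x995.0 y-902.9 yaw71.4 L86.1 W44.7 [617. 274.]
  x697.0 y50.9 yaw39.7 L66.4 W34.2 [321. 209.]
  x825.8 y117.4 yaw35.3 L68.7 W52.3 [327. 182.]
top
  x433.9 y-410.4 yaw7.4 L79.2 W34.4 [433. 243.]
  x525.0 y-608.3 yaw-86.8 L84.2 W43.0 [485. 198.]
  x620.8 y-436.1 yaw38.5 L77.2 W31.0 [419. 186.]
  x637.5 y-755.0 yaw-24.7 L62.1 W32.0 [511. 157.]
  x627.6 y-1020.4 yaw-31.9 L91.6 W35.1 [584. 140.]
  x755.8 y-700.4 yaw-7.4 L89.3 W40.8 [478. 130.]
  x737.0 y-858.4 yaw55.6 L67.8 W42.9 [527. 124.]
```

View pics/p9.png

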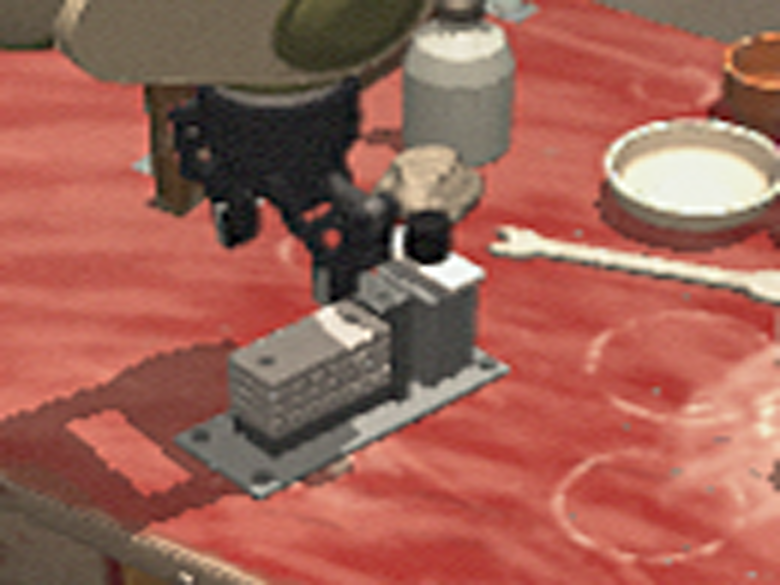

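Request:
jog_arm(
  dr=[
    [0,0,-0.1163],
    [0,0,-0.1163],
    [0,0,-0.1163],
    [0,0,0],
    [0,0,0],
    [0,0,0],
    [0,0,0],
    [0,0,0],
    [0,0,0],
    [0,0,0],
  ],
  slide=[
    [0,0,0],
    [0,0,0],
    [0,0,0],
    [-0.0413,-0.0084,0],
    [-0.0413,-0.0084,0],
    [-0.0413,-0.0084,0],
    [-0.0413,-0.0084,0],
    [-0.0413,-0.0084,0],
    [-0.0413,-0.0084,0],
    [-0.0413,-0.0084,0],
  ],
  gripper=[0.5,0.5,0.5,0.5,0.5,0.5,0.5,0.5,0.5,0.5],
)

```text
time_s: 51.85
position: [0.4217, -0.3294, 0.1625]
tool_rot: [[-0.121, 0.993, -0.001], [0.993, 0.121, 0.002], [0.002, -0.001, -1.0]]
ft_force: [0.6, 1.2, -0.5]
grip_width: 0.0641
```

Request:
jog_arm(
  dr=[
    [0,0,0],
    [0,0,0],
    [0,0,0],
    [0,0,0],
    [0,0,0],
    [0,0,0],
    [0,0,0],
    [0,0,0],
    [0,0,0],
    [0,0,0],
  ],
  slide=[
    [-0.0413,-0.0084,0],
    [-0.0408,-0.0084,0.01],
    [0,0,0.025],
    [0,0,0.03],
    [0,0,0.03],
    [0,0,0.015],
    [0,0,0.01],
    [0,0,0.005],
    [0,0,0],
    [0,0,0],
  ],
  gripper=[0.5,0.5,0.5,0.5,0.5,0.5,0.5,0.5,0.5,0.5],
)

```text
time_s: 52.85
position: [0.416, -0.4118, 0.0394]
tool_rot: [[-0.122, 0.993, 0.001], [0.993, 0.122, -0.001], [-0.001, 0.0, -1.0]]
ft_force: [-0.5, 0.4, 0.2]
grip_width: 0.0638
```

```bash
python3 - <<'E'
from h import *
pick(434.7,-409.6,7.1)
E
```

```text
t52.85 p [416.0, -411.8, 39.4] psi 96.99 tilt [0.0006, -0.0009] F [-0.5, 0.4, 0.2] M [-0.02, -0.01, 0.01] w 63.8 q [-56.0, 38.0, 84.0, -0.0, 59.0, -153.0]
rz(tool) -0.0019  dx -0.0001 dy 0.0008 dz 0.0274
```

Request:
jog_arm(
  dr=[
    [0,0,0],
    [0,0,0],
    [0,0,0],
    [0,0,0],
    [0,0,0],
    [0,0,0],
    [0,0,0],
    [0,0,0],
    [0,0,0],
    [0,0,0],
  ],
  slide=[
    [0,0.0008,0.01],
    [0,0,0.01],
    [0,0,0.005],
    [0,0,0.0024],
    [0,0,0],
    [0,0,0],
    [0,0,0],
    [0,0,0],
    [0,0,0],
    [0,0,0],
  ],
  gripper=[0.5,0.5,0.5,0.5,0.5,-0.4,-0.4,-0.4,-0.4,-0.4],
)

```text
time_s: 53.85
position: [0.4167, -0.4117, 0.0121]
tool_rot: [[-0.122, 0.993, 0.001], [0.993, 0.122, -0.001], [-0.001, 0.0, -1.0]]
ft_force: [-0.9, 0.9, 5.8]
grip_width: 0.0338
```

```bash
python3 - <<'E'
from h import *
pick(434.7,-409.6,7.1)
E
```

```text
t53.85 p [416.7, -411.7, 12.1] psi 96.99 tilt [0.0005, -0.0009] F [-0.9, 0.9, 5.8] M [0.27, 0.2, 0.04] w 33.8 q [-56.0, 40.0, 85.0, -0.0, 55.0, -153.0]
rz(tool) -0.0019  dx -0.0002 dy 0.0001 dz 0.0001
```

Request:
jog_arm(
  dr=[
    [0,0,0],
    [0,0,0],
    [0,0,0],
    [0,0,0],
    [0,0,0],
    [0,0,0],
    [0,0,0.1163],
    [0,0,0.1163],
    [0,0,0.1163],
    [0,0,0],
  ],
  slide=[
    [0,0,-0.01],
    [0,0,-0.025],
    [0,0,-0.035],
    [0,0,-0.035],
    [0,0,-0.025],
    [0,0,-0.01],
    [0,0,0],
    [0,0,0],
    [0,0,0],
    [0,0,0],
  ],
  gripper=[-0.4,-0.4,-0.4,-0.4,-0.4,-0.4,-0.4,-0.4,-0.4,-0.4],
)

```text
time_s: 54.85
position: [0.4163, -0.411, 0.1504]
tool_rot: [[0.226, 0.974, -0.001], [0.974, -0.226, 0.002], [0.001, -0.002, -1.0]]
ft_force: [-0.5, -0.0, -3.0]
grip_width: 0.0339
```

```bash
python3 - <<'E'
from h import *
go(jig(-36),77,98)
E
```

```text
t54.85 p [416.3, -411.0, 150.4] psi 76.94 tilt [-0.0012, 0.0017] F [-0.5, -0.0, -3.0] M [0.01, 0.01, 0.03] w 33.9 q [-56.0, 30.0, 77.0, -0.0, 73.0, -133.0]
rz(tool) -0.0011  dx 0.3742 dy -0.0778 dz 0.0524
```

Request:
jog_arm(
  dr=[
    [0,0,0],
    [0,0,0],
    [0,0,0],
    [0,0,0],
    [0,0,0],
    [0,0,0],
    [0,0,0],
    [0,0,0],
    [0,0,0],
    [0,0,0],
  ],
  slide=[
    [0.02,-0.0104,0],
    [0.035,-0.0104,0],
    [0.042,-0.0104,0],
    [0.045,-0.0104,0],
    [0.045,-0.0104,0],
    [0.045,-0.0104,0],
    [0.045,-0.0104,0],
    [0.042,-0.005,0],
    [0.035,0,0],
    [0.0202,0,0],
  ],
  gripper=[-0.4,-0.4,-0.4,-0.4,-0.4,-0.4,-0.4,-0.4,-0.4,-0.4],
)

```text
time_s: 55.85
position: [0.4246, -0.0269, 0.1511]
tool_rot: [[0.22, 0.976, -0.001], [0.976, -0.22, 0.001], [0.0, -0.001, -1.0]]
ft_force: [1.0, -0.1, -2.0]
grip_width: 0.0339
```

Request:
jog_arm(
  dr=[
    [0,0,0],
    [0,0,0],
    [0,0,0],
    [0,0,0],
    [0,0,0],
    [0,0,0],
    [0,0,0],
    [0,0,0],
    [0,0,0],
    [0,0,0],
  ],
  slide=[
    [0,0,0.005],
    [0,0,0.015],
    [0,0,0.015],
    [0,0,0.008],
    [0,0,0.004],
    [0,0,0.002],
    [0,0,0],
    [0,0,0],
    [0,0,0],
    [0,0,0],
  ],
  gripper=[-0.4,-0.4,-0.4,-0.4,-0.4,-0.4,-0.4,-0.4,-0.4,-0.4],
)

```text
time_s: 56.85
position: [0.4251, -0.0294, 0.1026]
tool_rot: [[0.225, 0.974, 0.001], [0.974, -0.225, -0.0], [-0.0, 0.001, -1.0]]
ft_force: [-0.2, 0.1, -2.7]
grip_width: 0.0339
```

```bash
python3 - <<'E'
from h import *
go(jig(-36),77,98)
E
```

```text
t56.85 p [425.1, -29.4, 102.6] psi 77.00 tilt [0.0005, -0.0002] F [-0.2, 0.1, -2.7] M [-0.01, 0.01, 0.02] w 33.9 q [-20.0, 20.0, 105.0, -0.0, 55.0, -97.0]
rz(tool) 0.0001  dx 0.0003 dy -0.0005 dz 0.0046
```

Request:
jog_arm(
  dr=[
    [0,0,0],
    [0,0,0],
    [0,0,0],
    [0,0,0],
    [0,0,0],
    [0,0,0],
    [0,0,0],
    [0,0,0],
    [0,0,0],
    [0,0,0],
  ],
  slide=[
    [0.0003,0,0.002],
    [0,0,0.0015],
    [0,0,0.001],
    [0,0,0.0004],
    [0,0,0],
    [0,0,0],
    [0,0,0],
    [0,0,0],
    [0,0,0],
    [0,0,0],
  ],
  gripper=[-0.4,-0.4,-0.4,-0.4,-0.4,-0.4,-0.4,-0.4,-0.4,-0.4],
)

```text
time_s: 57.85
position: [0.425, -0.029, 0.098]
tool_rot: [[0.225, 0.974, 0.0], [0.974, -0.225, -0.0], [-0.0, 0.0, -1.0]]
ft_force: [-2.8, 0.9, 9.1]
grip_width: 0.0336
```

```bash
python3 - <<'E'
from h import *
go(jig(-18),77,98)
E
```

```text
t57.85 p [425.0, -29.0, 98.0] psi 77.00 tilt [0.0003, -0.0002] F [-2.8, 0.9, 9.1] M [0.15, 0.59, -0.01] w 33.6 q [-20.0, 20.0, 106.0, -0.0, 54.0, -97.0]
rz(tool) 0.0001  dx -0.0000 dy 0.0177 dz -0.0000
```

Request:
jog_arm(
  dr=[
    [0,0,0],
    [0,0,0],
    [0,0,0],
    [0,0,0],
    [0,0,0],
    [0,0,0],
    [0,0,0],
    [0,0,0],
    [0,0,0],
    [0,0,0],
  ],
  slide=[
    [-0.0001,0.001,-0.0002],
    [0,0.003,0],
    [0,0.003,0],
    [0,0.003,0],
    [0,0.002,0],
    [0,0.001,0],
    [0,0.001,0],
    [0,0.001,0],
    [0,0.0005,0],
    [0,0,0],
  ],
  gripper=[-0.4,-0.4,-0.4,-0.4,-0.4,-0.4,-0.4,-0.4,-0.4,-0.4],
)

```text
time_s: 58.85
position: [0.4394, -0.0323, 0.098]
tool_rot: [[0.225, 0.974, -0.002], [0.974, -0.225, 0.0], [0.0, -0.002, -1.0]]
ft_force: [-6.0, 1.6, 8.8]
grip_width: 0.034
```

```bash
python3 - <<'E'
from h import *
go(jig(-18),77,98)
E
```

```text
t58.85 p [439.4, -32.3, 98.0] psi 77.01 tilt [-0.0016, 0.0004] F [-6.0, 1.6, 8.8] M [0.26, 0.89, -0.02] w 34.0 q [-20.0, 21.0, 103.0, -0.0, 55.0, -97.0]
rz(tool) 0.0002  dx 0.0000 dy 0.0029 dz -0.0000
```

Request:
jog_arm(
  dr=[
    [0,0,0],
    [0,0,0],
    [0,0,0],
    [0,0,0],
    [0,0,0],
    [0,0,0],
    [0,0,0],
    [0,0,0],
    [0,0,0],
    [0,0,0],
  ],
  slide=[
    [0,0.0008,0],
    [0,0.0008,0],
    [0,0.0008,0],
    [0,0.0007,0],
    [0,0.0007,0],
    [0,0.0005,0],
    [0,0.0005,0],
    [0,0,0],
    [0,0,0],
    [0,0,0],
  ],
  gripper=[-0.4,-0.4,-0.4,-0.4,-0.4,-0.4,-0.4,-0.4,-0.4,-0.4],
)

```text
time_s: 59.85
position: [0.4423, -0.033, 0.0979]
tool_rot: [[0.224, 0.974, -0.006], [0.974, -0.224, 0.001], [-0.0, -0.006, -1.0]]
ft_force: [-13.7, 1.6, 16.3]
grip_width: 0.0337
```

```bash
python3 - <<'E'
from h import *
go(jig(-18),77,98)
E
```

```text
t59.85 p [442.3, -33.0, 97.9] psi 77.03 tilt [-0.0058, 0.0012] F [-13.7, 1.6, 16.3] M [0.24, 2.26, -0.08] w 33.7 q [-20.0, 22.0, 103.0, -0.0, 56.0, -97.0]
rz(tool) 0.0005  dx -0.0000 dy -0.0001 dz -0.0001
```

Home against the stop. Release and go up.

Request:
jog_arm(
  dr=[
    [0,0,0],
    [0,0,0],
    [0,0,0],
    [0,0,0],
    [0,0,0],
    [0,0,0],
    [0,0,0],
    [0,0,0],
    [0,0,0],
    [0,0,0],
  ],
  slide=[
    [0,0.0004,0],
    [0,0,0],
    [0,0,0],
    [0,0,0],
    [0,0,0],
    [0,0,0],
    [0,0,-0.01],
    [0,0,-0.03],
    [0,0,-0.04],
    [0,0,-0.04],
  ],
  gripper=[-0.4,-0.4,0.3,0.3,0.3,0.3,0.5,0.5,0.5,0.5],
)

```text
time_s: 60.85
position: [0.4449, -0.0337, 0.2197]
tool_rot: [[0.225, 0.974, -0.0], [0.974, -0.225, 0.0], [0.0, -0.0, -1.0]]
ft_force: [0.4, 0.7, 0.4]
grip_width: 0.0639
```

```bash
python3 - <<'E'
from h import *
go(jig(80),77,131)
d=grab('scene','p10.png');cv2.imwrite('pics/p10.png',cv2.resize(d['pixels'][170:300,250:380],None,fx=6,fy=4.5,interpolation=cv2.INTER_CUBIC))
E
```

```text
t60.85 p [444.9, -33.7, 219.7] psi 76.99 tilt [-0.0001, 0.0001] F [0.4, 0.7, 0.4] M [-0.03, 0.01, -0.0] w 63.9 q [-20.0, 13.0, 92.0, 0.0, 75.0, -97.0]
rz(tool) -0.0002  dx 0.0001 dy 0.0952 dz 0.0887
```

View pics/p10.png

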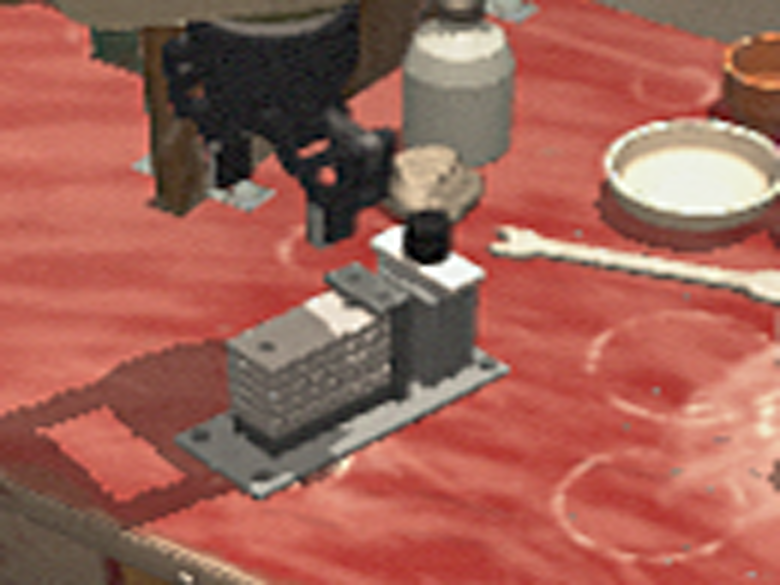

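Request:
jog_arm(
  dr=[
    [0,0,0],
    [0,0,0],
    [0,0,0],
    [0,0,0],
    [0,0,0],
    [0,0,0],
    [0,0,0],
    [0,0,0],
    [0,0,0],
    [0,0,0],
  ],
  slide=[
    [0,0.02,0],
    [0,0.03,0],
    [0,0.03,0],
    [0,0.0152,0],
    [0,0,0],
    [0,0,0],
    [0,0,0],
    [0,0,0],
    [0,0,0],
    [0,0,0],
  ],
  gripper=[0.5,0.5,0.5,0.5,0.5,0.5,0.5,0.5,0.5,0.5],
)

```text
time_s: 61.9
position: [0.5378, -0.0552, 0.2178]
tool_rot: [[0.225, 0.974, 0.0], [0.974, -0.225, -0.0], [-0.0, 0.0, -1.0]]
ft_force: [0.6, 0.1, 0.9]
grip_width: 0.0643
```

```bash
python3 - <<'E'
from h import *
go(jig(80),77,132)
d=grab('scene','p11.png');cv2.imwrite('pics/p11.png',cv2.resize(d['pixels'][130:300,240:400],None,fx=5,fy=3.5,interpolation=cv2.INTER_CUBIC))
E
```

```text
t61.90 p [537.8, -55.2, 217.8] psi 76.99 tilt [0.0002, -0.0001] F [0.6, 0.1, 0.9] M [-0.04, 0.05, -0.06] w 64.3 q [-18.0, 22.0, 78.0, -0.0, 80.0, -95.0]
rz(tool) -0.0001  dx 0.0001 dy -0.0001 dz 0.0858
```

View pics/p11.png

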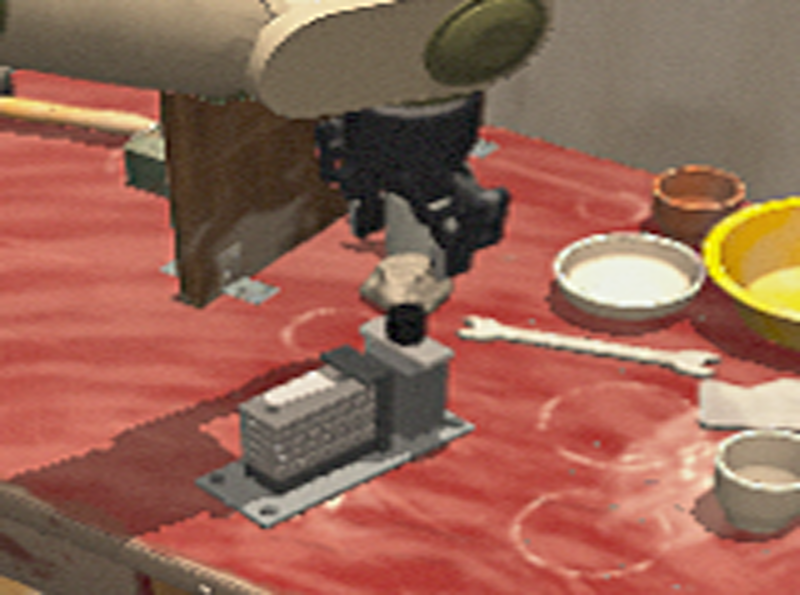

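Request:
jog_arm(
  dr=[
    [0,0,0],
    [0,0,0],
    [0,0,0],
    [0,0,0],
    [0,0,0],
    [0,0,0],
    [0,0,0],
    [0,0,0],
    [0,0,0],
    [0,0,0],
  ],
  slide=[
    [0,0,0.02],
    [0,0,0.025],
    [0,0,0.02],
    [0,0,0.01],
    [0,0,0.005],
    [0,0,0.0058],
    [0,0,0],
    [0,0,0],
    [0,0,0],
    [0,0,0],
  ],
  gripper=[0.5,0.5,0.5,0.5,0.5,0.5,0.5,0.5,0.5,0.5],
)

```text
time_s: 62.95
position: [0.5381, -0.0553, 0.1322]
tool_rot: [[0.225, 0.974, 0.001], [0.974, -0.225, -0.0], [-0.0, 0.001, -1.0]]
ft_force: [-0.1, 0.8, 0.0]
grip_width: 0.0644
```

```bash
python3 - <<'E'
from h import *
go(jig(80),77,132)
d=grab('scene','p12.png');cv2.imwrite('pics/p12.png',cv2.resize(d['pixels'][130:300,240:400],None,fx=5,fy=3.5,interpolation=cv2.INTER_CUBIC))
E
```

```text
t62.95 p [538.1, -55.3, 132.2] psi 76.99 tilt [0.0008, -0.0002] F [-0.1, 0.8, 0.0] M [0.0, -0.03, -0.0] w 64.4 q [-18.0, 27.0, 86.0, 0.0, 67.0, -95.0]
rz(tool) -0.0001  dx 0.0001 dy -0.0005 dz 0.0002
```

View pics/p12.png

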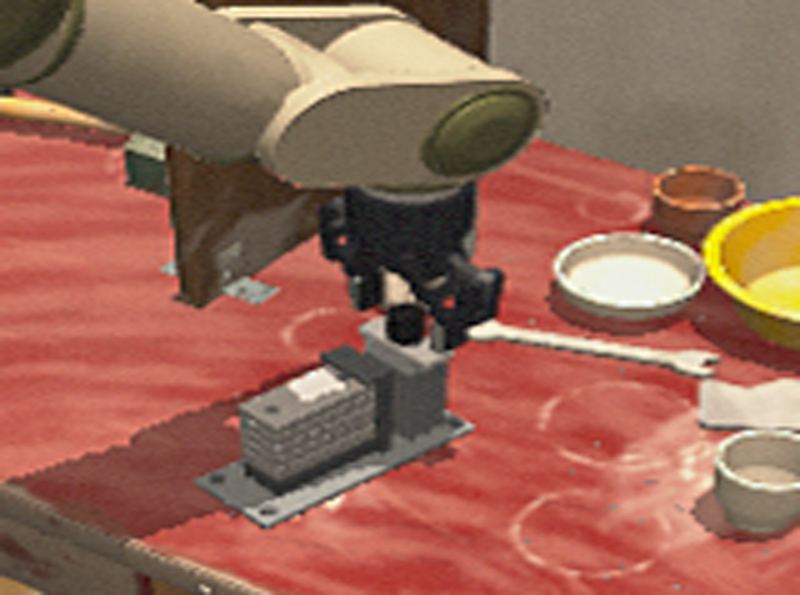

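Request:
jog_arm(
  dr=[
    [0,0,0],
    [0,0,0],
    [0,0,0],
    [0,0,0],
    [0,0,0],
    [0,0,0],
    [0,0,0],
    [0,0,0],
    [0,0,0],
    [0,0,0],
  ],
  slide=[
    [0,0,0],
    [0,0,0],
    [0,0,0],
    [0,0,0],
    [0,0,0],
    [0,0,0],
    [0,0,0],
    [0,0,0],
    [0,0,0],
    [0,0,0],
  ],
  gripper=[0,-0.2,-0.7,-0.7,-0.7,-0.7,-0.7,-0.7,-0.7,-0.7],
)

```text
time_s: 64.0
position: [0.538, -0.0553, 0.1321]
tool_rot: [[0.225, 0.974, 0.0], [0.974, -0.225, -0.0], [-0.0, 0.0, -1.0]]
ft_force: [-2.1, 0.5, 4.7]
grip_width: 0.0218
```

```bash
python3 - <<'E'
from h import *
go(jig(80),77,202)
E
```

```text
t64.00 p [538.0, -55.3, 132.1] psi 76.99 tilt [0.0003, -0.0002] F [-2.1, 0.5, 4.7] M [0.08, 0.26, 0.0] w 21.8 q [-18.0, 27.0, 86.0, -0.0, 67.0, -95.0]
rz(tool) -0.0001  dx 0.0002 dy -0.0004 dz -0.0699
```

Request:
jog_arm(
  dr=[
    [0,0,0],
    [0,0,0],
    [0,0,0],
    [0,0,0],
    [0,0,0],
    [0,0,0],
    [0,0,0],
    [0,0,0],
    [0,0,0],
    [0,0,0],
  ],
  slide=[
    [0,0,-0.004],
    [0,0,-0.008],
    [0,0,-0.01],
    [0,0,-0.01],
    [0,0,-0.01],
    [0,0,-0.01],
    [0,0,-0.008],
    [0,0,-0.006],
    [0,0,-0.003],
    [0,0,0],
  ],
  gripper=[-0.7,-0.7,-0.7,-0.7,-0.7,-0.7,-0.7,-0.7,-0.7,-0.7],
)

```text
time_s: 65.0
position: [0.5379, -0.0552, 0.201]
tool_rot: [[0.225, 0.974, 0.0], [0.974, -0.225, -0.0], [-0.0, 0.0, -1.0]]
ft_force: [2.0, -1.5, -7.4]
grip_width: 0.0215
```

```bash
python3 - <<'E'
from h import *
go(jig(80),77,202.1)
d=grab('scene','p13.png');cv2.imwrite('pics/p13.png',cv2.resize(d['pixels'][130:300,240:400],None,fx=5,fy=3.5,interpolation=cv2.INTER_CUBIC))
t=grab('top','p13t.png');cv2.imwrite('pics/p13t.png',cv2.resize(t['pixels'][205:305,260:360],None,fx=6,fy=6,interpolation=cv2.INTER_CUBIC))
E
```

```text
t65.00 p [537.9, -55.2, 201.0] psi 76.99 tilt [0.0, -0.0] F [2.0, -1.5, -7.4] M [-0.1, -0.38, -0.0] w 21.5 q [-18.0, 23.0, 80.0, -0.0, 77.0, -95.0]
rz(tool) -0.0001  dx 0.0001 dy -0.0003 dz -0.0011
```

View pics/p13.png

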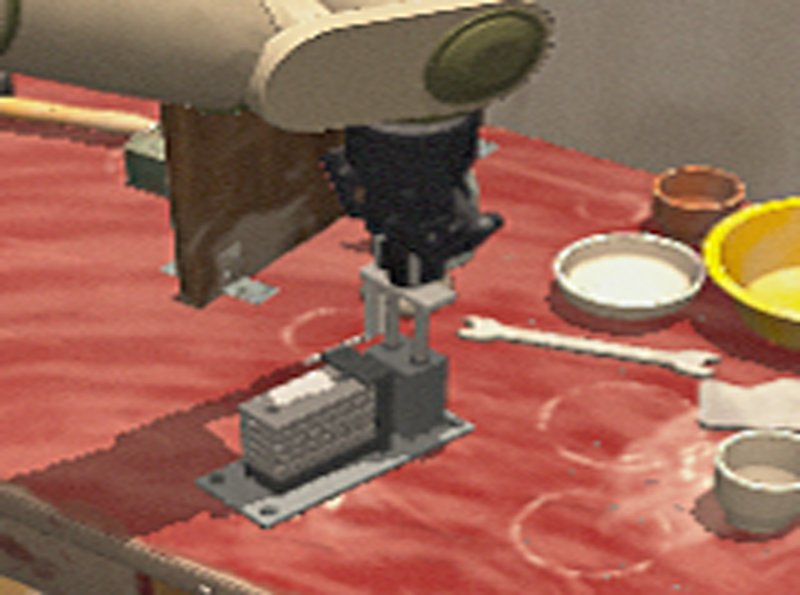

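View pics/p13t.png

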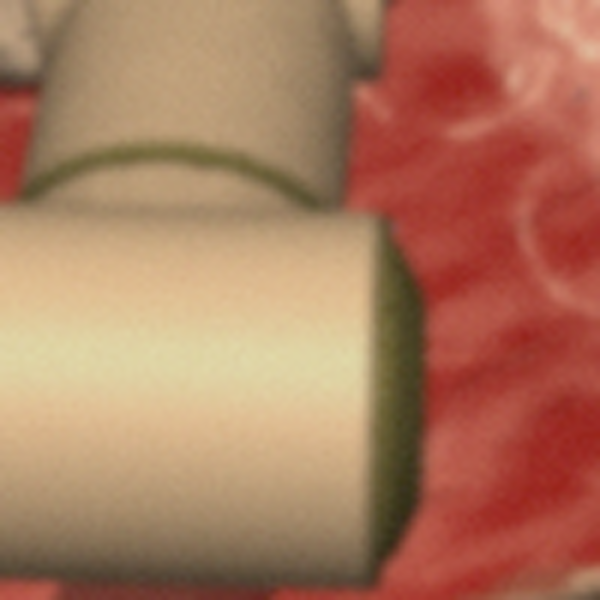

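Request:
jog_arm(
  dr=[
    [0,0,0],
    [0,0,0],
    [0,0,0],
    [0,0,0],
    [0,0,0],
    [0,0,0],
    [0,0,0],
    [0,0,0],
    [0,0,0],
    [0,0,0],
  ],
  slide=[
    [0,0,-0.0008],
    [0,0,0],
    [0,0,0],
    [0,0,0],
    [0,0,0],
    [0,0,0],
    [0,0,0],
    [0,0,0],
    [0,0,0],
    [0,0,0],
  ],
  gripper=[-0.7,-0.7,-0.7,-0.7,-0.7,-0.7,-0.7,-0.7,-0.7,-0.7],
)

```text
time_s: 66.1
position: [0.5379, -0.0552, 0.2016]
tool_rot: [[0.225, 0.974, -0.0], [0.974, -0.225, 0.0], [0.0, -0.0, -1.0]]
ft_force: [2.0, -0.6, -7.3]
grip_width: 0.0221
```

```bash
python3 - <<'E'
from h import *
go(jig(80),77,202.1)
d=grab('scene')
for z in (94,97,100,103):
    print(z,proj(d,np.r_[jig(25,29.5),z]/1000).round(1))
im=d['pixels'][185:245,280:340]
cv2.imwrite('pics/p14.png',cv2.resize(im,None,fx=10,fy=10,interpolation=cv2.INTER_NEAREST))
E
```

```text
t66.10 p [537.9, -55.2, 201.6] psi 76.99 tilt [-0.0001, 0.0] F [2.0, -0.6, -7.3] M [-0.08, -0.3, -0.0] w 22.1 q [-18.0, 23.0, 80.0, -0.0, 77.0, -95.0]
rz(tool) -0.0001  dx 0.0001 dy -0.0003 dz -0.0005
94 [[301.  234.9]]
97 [[300.9 234.2]]
100 [[300.9 233.6]]
103 [[300.9 232.9]]
```

View pics/p14.png

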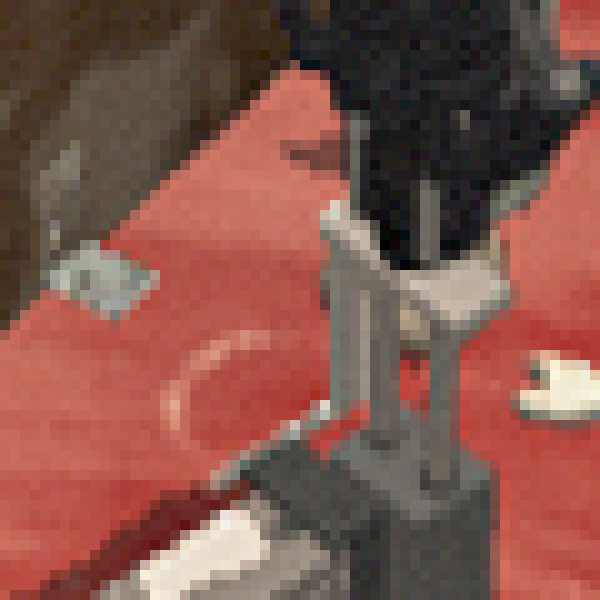

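Request:
jog_arm(
  dr=[
    [0,0,0],
    [0,0,0],
    [0,0,0],
    [0,0,0],
    [0,0,0],
    [0,0,0],
    [0,0,0],
    [0,0,0],
    [0,0,0],
    [0,0,0],
  ],
  slide=[
    [0,0,-0.0006],
    [0,0,0],
    [0,0,0],
    [0,0,0],
    [0,0,0],
    [0,0,0],
    [0,0,0],
    [0,0,0],
    [0,0,0],
    [0,0,0],
  ],
  gripper=[-0.7,-0.7,-0.7,-0.7,-0.7,-0.7,-0.7,-0.7,-0.7,-0.7],
)

```text
time_s: 67.15
position: [0.538, -0.0552, 0.2022]
tool_rot: [[0.225, 0.974, -0.0], [0.974, -0.225, 0.0], [-0.0, -0.0, -1.0]]
ft_force: [1.0, -0.3, -7.5]
grip_width: 0.0217
```

Request:
jog_arm(
  dr=[
    [0,0,0],
    [0,0,0],
    [0,0,0],
    [0,0,0],
    [0,0,0],
    [0,0,0],
    [0,0,0],
    [0,0,0],
    [0,0,0],
    [0,0,0],
  ],
  slide=[
    [0,0,0],
    [0,0,0],
    [0,0,0],
    [0,0,0],
    [0,0,0],
    [0,0,0],
    [0,0,0],
    [0,0,0],
    [0,0,0],
    [0,0,0],
  ],
  gripper=[-0.7,-0.7,-0.7,-0.7,-0.7,-0.7,-0.7,-0.7,-0.7,-0.7],
)

```text
time_s: 68.15
position: [0.538, -0.0553, 0.2022]
tool_rot: [[0.225, 0.974, -0.0], [0.974, -0.225, -0.0], [-0.0, -0.0, -1.0]]
ft_force: [1.7, -0.8, -8.0]
grip_width: 0.0221
```

```bash
python3 - <<'E'
from h import *
st()
d=grab('scene')
cv2.imwrite('pics/p15.png',cv2.resize(d['pixels'][185:245,280:340],None,fx=10,fy=10,interpolation=cv2.INTER_NEAREST))
E
```

```text
t68.15 p [538.0, -55.3, 202.2] psi 76.99 tilt [-0.0001, -0.0] F [1.7, -0.8, -8.0] M [-0.12, -0.14, -0.0] w 22.1 q [-18.0, 23.0, 80.0, -0.0, 77.0, -95.0]
```

View pics/p15.png

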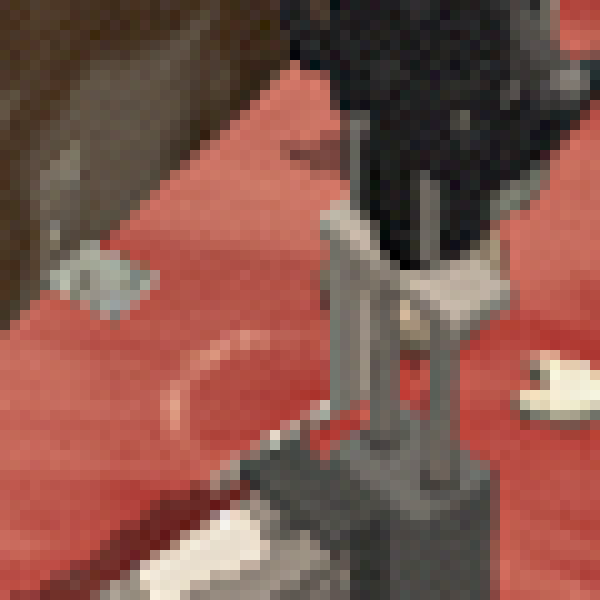

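Request:
jog_arm(
  dr=[
    [0,0,0],
    [0,0,0],
    [0,0,0],
    [0,0,0],
    [0,0,0],
    [0,0,0],
    [0,0,0],
    [0,0,0],
    [0,0,0],
    [0,0,0],
  ],
  slide=[
    [0,0,0.004],
    [0,0,0.008],
    [0,0,0.01],
    [0,0,0.01],
    [0,0,0.01],
    [0,0,0.01],
    [0,0,0.008],
    [0,0,0.006],
    [0,0,0.004],
    [0,0,0],
  ],
  gripper=[-0.7,-0.7,-0.7,-0.7,-0.7,-0.7,-0.7,-0.7,-0.7,-0.7],
)

```text
time_s: 69.2
position: [0.538, -0.0552, 0.1324]
tool_rot: [[0.225, 0.974, 0.0], [0.974, -0.225, -0.0], [-0.0, 0.0, -1.0]]
ft_force: [-0.3, -0.8, -3.4]
grip_width: 0.0218
```

```bash
python3 - <<'E'
from h import *
st()
E
```

```text
t69.20 p [538.0, -55.2, 132.4] psi 77.00 tilt [0.0002, -0.0001] F [-0.3, -0.8, -3.4] M [-0.04, 0.19, -0.03] w 21.8 q [-18.0, 27.0, 86.0, -0.0, 67.0, -95.0]
```

Request:
jog_arm(
  dr=[
    [0,0,0],
    [0,0,0],
    [0,0,0],
    [0,0,0],
    [0,0,0],
    [0,0,0],
    [0,0,0],
    [0,0,0],
    [0,0,0],
    [0,0,0],
  ],
  slide=[
    [0,0,0.0005],
    [0,0,0],
    [0,0,0],
    [0,0,0],
    [0,0,0],
    [0,0,0],
    [0,0,0],
    [0,0,-0.02],
    [0,0,-0.03],
    [0,0,-0.03],
  ],
  gripper=[-0.7,-0.7,0.5,0.5,0.5,0.5,0.5,0.5,0.5,0.5],
)

```text
time_s: 70.2
position: [0.5378, -0.0552, 0.2125]
tool_rot: [[0.225, 0.974, -0.001], [0.974, -0.225, 0.0], [0.0, -0.001, -1.0]]
ft_force: [-0.6, 0.6, 0.5]
grip_width: 0.064
```

Request:
jog_arm(
  dr=[
    [0,0,0],
    [0,0,0],
    [0,0,0],
    [0,0,0],
    [0,0,0],
    [0,0,0],
    [0,0,0],
    [0,0,0],
    [0,0,0],
    [0,0,0],
  ],
  slide=[
    [0,0,-0.03],
    [0,-0.02,-0.01],
    [0,-0.03,0],
    [-0.03,-0.02,0],
    [-0.045,0,0],
    [-0.045,0,0],
    [-0.045,0,0],
    [-0.045,0,0],
    [-0.04,0,0],
    [0,0,0],
  ],
  gripper=[0.5,0.5,0.5,0.5,0.5,0.5,0.5,0.5,0.5,0.5],
)

```text
time_s: 71.2
position: [0.4125, -0.2871, 0.2513]
tool_rot: [[0.23, 0.973, -0.0], [0.973, -0.23, -0.001], [-0.001, -0.0, -1.0]]
ft_force: [1.0, 0.1, -0.8]
grip_width: 0.0642
```

```bash
python3 - <<'E'
from h import *
st()
d=grab('scene');cv2.imwrite('pics/p16.png',cv2.resize(d['pixels'][180:290,260:360],None,fx=7,fy=5.4,interpolation=cv2.INTER_CUBIC))
t=grab('top');cv2.imwrite('pics/p16t.png',cv2.resize(t['pixels'][205:305,260:360],None,fx=6,fy=6,interpolation=cv2.INTER_CUBIC))
# pack top from top view
blocks(t,0.1)
E
```

```text
t71.20 p [412.5, -287.1, 251.3] psi 76.72 tilt [-0.0003, -0.0008] F [1.0, 0.1, -0.8] M [-0.02, -0.02, 0.05] w 64.2 q [-48.0, 17.0, 81.0, -0.0, 83.0, -125.0]
  x488.1 y-569.5 yaw-86.8 L81.0 W41.6 [484. 199.]
  x593.2 y-707.8 yaw-21.1 L62.7 W33.1 [511. 157.]
  x585.9 y-959.9 yaw-32.6 L85.6 W33.1 [584. 140.]
  x706.6 y-657.7 yaw-7.4 L84.4 W39.6 [478. 130.]
  x688.3 y-807.4 yaw55.6 L65.0 W40.6 [526. 124.]
```

View pics/p16.png

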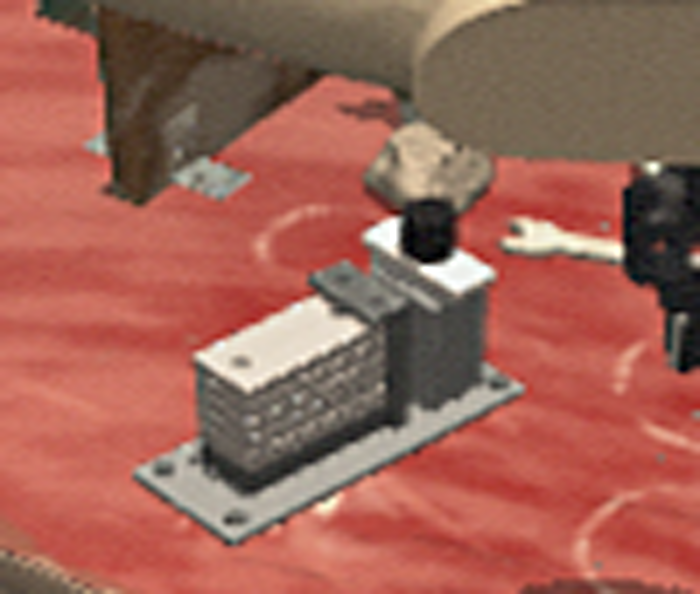

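View pics/p16t.png

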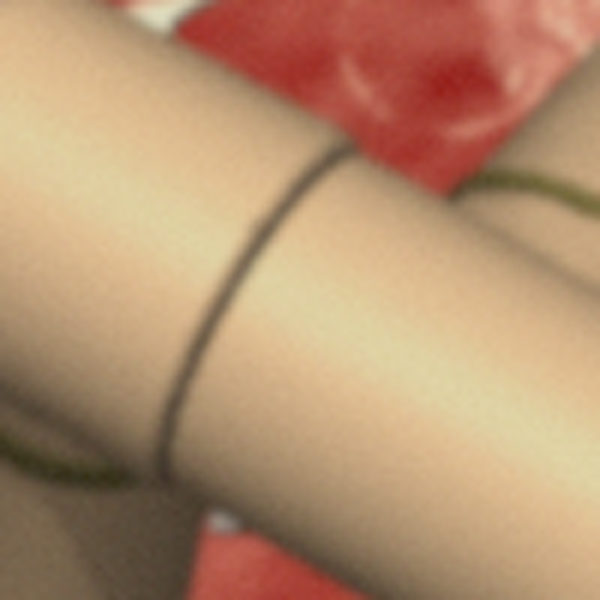

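Request:
jog_arm(
  dr=[
    [0,0,0],
    [0,0,0],
    [0,0,0],
    [0,0,0],
    [0,0,0],
    [0,0,0],
    [0,0,0],
    [0,0,0],
    [0,0,0],
    [0,0,0],
  ],
  slide=[
    [0,0,-0.01],
    [0,0,0],
    [0,0,0],
    [0,0,0],
    [0,0,0],
    [0,0,0],
    [0,0,0],
    [0,0,0],
    [0,0,0],
    [0,0,0],
  ],
  gripper=[0.5,0.5,0.5,0.5,0.5,0.5,0.5,0.5,0.5,0.5],
)

```text
time_s: 72.3
position: [0.4135, -0.2831, 0.2617]
tool_rot: [[0.225, 0.974, -0.0], [0.974, -0.225, -0.0], [-0.0, -0.0, -1.0]]
ft_force: [1.1, 0.2, -1.1]
grip_width: 0.0641
```

```bash
python3 - <<'E'
from h import *
st(); print(env.close_job())
E
```

```text
t72.30 p [413.5, -283.1, 261.7] psi 76.99 tilt [-0.0, -0.0] F [1.1, 0.2, -1.1] M [0.06, -0.03, -0.04] w 64.1 q [-48.0, 16.0, 80.0, -0.0, 84.0, -125.0]
the job is handed in; nothing more can be done
None
```

I built the pack from all five blocks, drew the height slide up level with its top, let it back down, and handed the job in at 72 s of the 208 s.

**Pack:** I laid each block about 18–20 mm back from the stop and slid it home. The push against the stop read 13–16 N each time, at the same arm position to within about 0.5 mm. The last scene picture shows five flush, square layers under the lip.

**Height slide:** I raised the knob 70 mm by the arm's own reading and held it there for about 2 s. Before that it had been within about 1.2 mm of level for some 2 s while I trimmed the height. I then lowered it and released it. The last picture shows the crosshead back down, and the arm was clear at hand-in.

**Checks that were limited:**
- The scene picture puts the pointer level with the pack top only to about ±3 mm. The exact height rests on the arm reading.
- The last top view was blocked by the arm, so the final flushness check comes from the scene view alone.
- The two cameras disagreed by 2–3 mm on positions. I averaged them for the blocks, and set the jig's position by gripping its seat and by touching the stop.

I did not touch the cup or the rib, and I saw no block knocked aside and no slip of the grip.

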